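Change the plaster block in the carving jig

TASK

The plaster block in the carving jig is finished: swing the clamp handle right back, lay the carved block flat on a free part of the slatted drying rack with its carving up, put the plain block from the rack into the jig, flat and snug against all three pins, and throw the clamp over centre so that it stays locked on the plain block. Set the blocks down, do not drop them, and leave everything else where it lies.

Things in the scene. Friction and masses are not known exactly. Their poses are not given: they have to be found in the camera images.
- jig: Carving jig: plywood board 120 x 270 x 15 mm fixed to the bench, y along it, origin under its centre. Nest at the -y end, over-centre edge clamp at the +y end, pushing the block's end to -y. Three steel pins, 10 mm thick, 16 mm high: two touch the block's long +x side, 42 mm either side of its middle (a finger fits between), one the middle of its -y end; its -x side is free.
- nest (a point): Point on the board's top (15 mm above the bench) where the middle of a block's underside lies when the block touches all three pins, its length along jig y; axes as the jig's; at (0, -60, 15) mm in the jig frame.
- clamp_hinge (a point): Pivot of the clamp lever (handle and nose in one piece), 40 mm beyond the block's +y end, at (0, 39, 34) mm in the jig frame; it turns about the jig's x axis through this point. Bracket 66 mm wide, 52 mm long, 47 mm high.
- clamp_handle (a joint): Lever angle h (rad): 0 = locked, against its stop, past dead centre; 0.2 = dead centre (spring tightest); about 0.6 = the roller meets the block; 1.5 = right back (stop), nose up, block free to lift. Grip point in the jig frame: y = 39 - 100 cos(1.396 + h), z = 34 + 100 sin(1.396 + h) mm: handle nearly upright at 0, nearly level to jig +y at 1.5. Let go off the block, it falls back open.
- clamp_grip (a point): Point to take the handle: on the axis of its black dipped grip, a round bar 18 mm thick that runs from 49 to 131 mm from the hinge; this point is 100 mm from it. Can be pinched from above along the jig's x axis (the bar turns between the fingers) or pushed; needs a few N.
- clamp_roller: Black roller, 18 mm across, 12 mm long, in a sprung fork (5 mm travel) at the lever's nose, 36 mm from the hinge; origin at its middle. Locked, it presses the middle of the block's +y end with about 14 N.
- carved_block: Finished plaster sprig mould, 56 x 110 x 34 mm (x, y, z), 0.25 kg, with two round rosettes (40 and 30 mm) carved 6 mm deep in its top. Origin: centre of the underside; z up (carved face up), y along its length. Starts clamped in the jig.
- plain_block: Uncarved plaster block of the same size and weight, 56 x 110 x 34 mm (x, y, z), all faces plain. Origin: centre of the underside; z up, y along its length. Starts on the drying rack, towards one end.
- drying_rack: Slatted wooden rack fixed on the bench, 236 (x) x 140 (y) x 28 mm, six slats along y with 10 mm gaps. Origin: centre of its underside. The plain block lies crosswise on its +x half (block length along rack y); the -x half is free.
- rack_top (a point): Centre of the rack's top, 28 mm above the bench; axes as the rack's.
- needle_tool: Red-handled needle tool, 174 x 14 x 14 mm, lying on the bench behind the jig; leave alone. Origin: centre of its underside.
- wood_rib: Kidney-shaped wooden rib, 50 x 93 x 6 mm, lying on the bench beyond the jig, beside the sink; leave alone. Origin: centre of its underside.
- masking_tape: Roll of tape, 76 mm wide, 19 mm high, lying on the bench to the right; leave alone. Origin: centre of its underside.

How it is judged:
By the outcome, as a careful person would: the job done as asked, in the order asked, and still so for the second after the job is handed in, with the robot touching nothing.
It also fails if it takes over 72 s, if anything falls off the work surface, if the arm or the gripper's body presses on something with over 40 N, if the wrist force passes 120 N, or if a joint passes its speed limit or range.

ROBOT

A 6-joint arm with a two-finger parallel gripper is mounted at the origin on a cart in front of the work surface, level with it; the furniture and walls round the work are solid. World frame = base frame: x ahead of the robot, y to its left, z up, the work surface at z = 0. Lengths are in m, angles in rad, forces in N, time in s.
With the tool pointing down it reaches from about 0.275 to 0.825 m from the base axis. Payload 5.2 kg.
Tool frame: the origin (TCP) lies on the centre line of the jaws, within the pads' length; the fingertips stand 25 mm ahead of it and the grasp point (between the pads) lies 6 mm ahead of it; z points along the fingers, y is the line along which they close (so a half turn about z gives the same grasp; the last joint's range is limited). The gripper opens to 93 mm and grips with 3 to 60 N. Pads are 15 mm wide; open, the fingers measure 128 mm over their backs; the gripper's body (75 mm by 188 mm) begins 65 mm behind the grasp point.
Start: joints at [1.099, 0.259, 1.535, -0, 1.348, -0.203], TCP at [0.146, 0.53, 0.216] pointing down, gripper open.
Joint ranges: [-3.14, 3.14], [-0.91, 2.08], [0.19, 2.58], [-1.22, 4.36], [0.22, 2.71], [-3.12, 3.12]. Speed limits (rad/s): [2.57, 2.57, 3.14, 3.14, 3.14, 3.14].

INTERFACE

Orientations are given as a 3x3 rotation matrix whose columns are the frame's x, y, z axes.
In Python, from station import * gives the robot as it stands.
- The arm moves only by the tool send_rows, never from a script. Its argument "moves" is a list of rows, each an object of numbers: "tx", "ty", "tz": the shift along the world's x, y, z in m; "twist": the turn about the world's z in degrees. In form: [{"tx": .., "ty": .., "tz": .., "twist": ..}, ...]. A call has 1 to 5 rows; each row shifts and turns the commanded pose from where the row before left it; what a row does not reach is not made up. A row lasts 1/12 s, in which the tool goes at most 41.7 mm and 7.16 degrees, less where a joint would pass 70% of its speed; a pose out of reach is approached as far as the arm can. A call is refused whole if a number of a shift passes 0.0417 or a number of a turn 7.16, either way. A call with a gripper value outside its range is refused whole. "jaw" is the opening, from -1 (shut) to 1 (fully open), set as the call begins (left out, the last holds). The fingers move at their own pace and stop on an object; "newtons" is the grip in N (left out, the last holds). Time passes only in rows, so rows that do not move let the fingers close. It gives the time, the measured TCP pose, the force, the opening and the grip force at its end, in the units of the state.
- get_obs(): the state, without advancing time (a new reading comes with each control period).
- read_camera(name): name is "scene" or "top" or "wrist"; returns the picture (400x640x3 uint8, red, green, blue); there is no depth.
- camera_params(name): a dict with "fov_y" (degrees; the focal length in pixels is half the picture's height over the tangent of half this angle, whatever the lens; pixels are square), "cx", "cy" (the principal point, pixels), "xyz" and "rotation" of the camera in the world. Camera axes: x right, y up, looking along -z (the intrinsics and any distortion apply to the point x, -y, -z); pixel columns grow to the right and rows downward; lengths in m; the calibration is good to about 2 mm. A picture is of the moment at which its call begins: read the wrist's pose just before it. camera_params takes no time and is no camera call; for the wrist camera it gives the pose at the moment of the call.
- job_done(): hands the job in; it is judged then, once.
The state is a dict: "clock": time; "joint_pos": joint angles; "joint_velocities": joint speeds; "tau": joint torques, N m; "tool_pos": TCP position; "tcp_rot": TCP orientation; "contact_force": force on the tool from outside, world axes, zero at the start; "wrist_torque": the same for the moment, N m; "grip_width": finger opening in m; "finger_force": force on a finger pad.
Only numpy, scipy, OpenCV 4.12 (cv2) and the standard library are available. Lean on these libraries where they do the work, as an engineer would, in place of code of your own. Each camera call takes 0.05 s, during which the arm holds its last target. There are 200 camera calls.

## Working session

There is one attempt and no reset: what is moved stays moved. The work goes in short steps, Python scripts to look and compute and a tool call to move; the robot and the scene stay as the last step left them, time stands still between calls to the robot, and variables do not carry over. Pictures are saved under pics/ and viewed, at most 10 in all, crops included, and the job is handed in when it is done.

Besides the shell and the picture viewer there is one more tool, called after "Call:" as name(argument=value, ...) on one line, values as JSON. send_rows: Moves the arm, as the interface text tells. Its arguments: {"type":"object","properties":{"moves":{"type":"array","items":{"type":"object","properties":{"tx":{"type":"number"},"ty":{"type":"number"},"tz":{"type":"number"},"twist":{"type":"number"}}}},"jaw":{"type":"number"},"newtons":{"type":"number"}},"required":["moves"]}

```bash
ls; mkdir -p pics; python3 - <<'E'
from station import *
import cv2
s=get_obs();print({k:(v if not hasattr(v,'round') else v) for k,v in s.items()})
for n in("top","scene","wrist"):
    p=camera_params(n);print(n,p)
    cv2.imwrite(f"pics/{n}0.png",read_camera(n)[:,:,::-1])
E
```

```text
pics
{'clock': 0.0, 'joint_pos': array([ 1.09917660e+00,  2.59332772e-01,  1.53609728e+00, -1.43986231e-05,
        1.34798591e+00, -2.02848801e-01]), 'joint_velocities': array([ 4.85781282e-05,  1.18450665e-03, -6.73368075e-04, -2.71852006e-06,
        3.00327516e-04,  2.44917121e-05]), 'tau': array([-1.11733402e-04, -4.37302423e+01, -2.84010100e+01,  7.17046531e-02,
        4.11569048e-02, -1.19318956e-04]), 'tool_pos': array([0.14580075, 0.52974518, 0.21561752]), 'tcp_rot': array([[-9.64098705e-01,  2.65542882e-01, -8.15871460e-04],
       [ 2.65543900e-01,  9.64097390e-01, -1.63064010e-03],
       [ 3.53574672e-04, -1.78874770e-03, -9.99998338e-01]]), 'contact_force': array([ 0.07852757, -0.51763313, -0.0543627 ]), 'wrist_torque': array([-0.01252181,  0.03488504,  0.00175517]), 'finger_force': 0.0, 'grip_width': 0.09306364913880612}
top {'fov_y': 46.43090049431411, 'cx': 318.11738132386756, 'cy': 198.83068564359584, 'xyz': array([ 0.27493821, -0.0117824 ,  1.23709137]), 'rotation': array([[-0.06952442,  0.9736797 , -0.21705805],
       [-0.99757937, -0.06814802,  0.01382938],
       [-0.00132669,  0.21749411,  0.97606073]])}
scene {'fov_y': 49.98016640032613, 'cx': 314.3380792265304, 'cy': 197.78231490472345, 'xyz': array([ 0.80232123, -0.57562121,  0.94503423]), 'rotation': array([[ 0.88863964, -0.35834648,  0.28619466],
       [ 0.4582685 ,  0.71779745, -0.52417249],
       [-0.01759443,  0.59695445,  0.80208218]])}
wrist {'fov_y': 58.31191373094958, 'cx': 321.179652507828, 'cy': 197.7100635778148, 'xyz': array([0.07582916, 0.55022161, 0.38361838]), 'rotation': array([[ 0.26628389, -0.92961134, -0.25478549],
       [ 0.96389344,  0.25639443,  0.07191195],
       [-0.00152459, -0.26473505,  0.96431998]])}
```

View pics/top0.png

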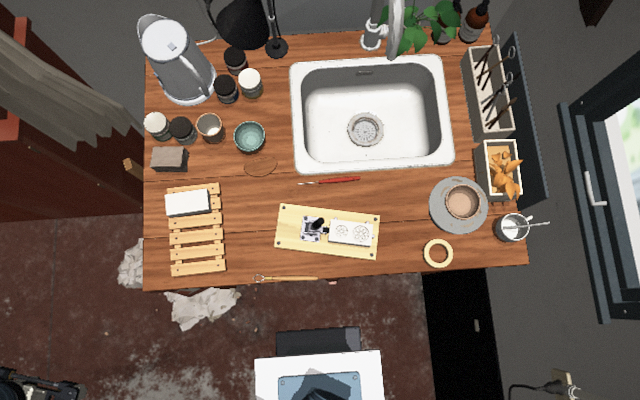

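View pics/scene0.png

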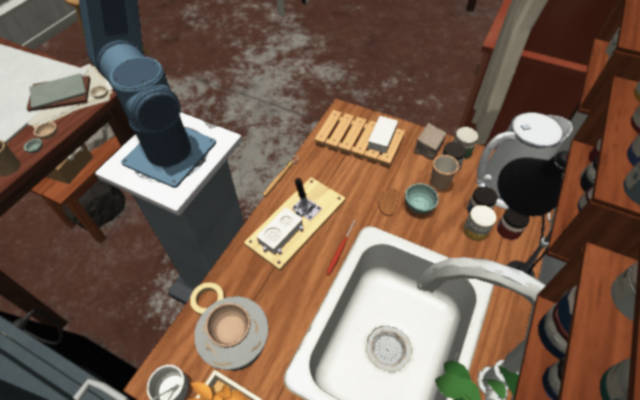

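The top view shows the rack at about (197,228) with the plain block at (187,202). The jig is at about (328,232), with its clamp to the left (+y) and the carved block at (351,232). The scene view shows the handle upright, so the clamp is locked.

```bash
cat > h.py <<'E'
from station import *
import numpy as np, cv2
def ray(p,uv):
    f=200/np.tan(np.radians(p["fov_y"])/2)
    uv=np.atleast_2d(uv)
    d=np.c_[(uv[:,0]-p["cx"])/f,-(uv[:,1]-p["cy"])/f,-np.ones(len(uv))]
    return d@np.array(p["rotation"]).T
def onz(p,uv,z):
    d=ray(p,uv);c=np.array(p["xyz"]);return c+d*((z-c[2])/d[:,2])[:,None]
def proj(p,X):
    f=200/np.tan(np.radians(p["fov_y"])/2)
    q=(np.atleast_2d(X)-p["xyz"])@np.array(p["rotation"])
    return np.c_[p["cx"]-f*q[:,0]/q[:,2],p["cy"]+f*q[:,1]/q[:,2]]
def rect(p,cnt,z):
    w=onz(p,cnt.reshape(-1,2).astype(float),z)[:,:2]
    r=cv2.minAreaRect((w*1000).astype(np.float32));c,(a,b),t=r
    if a>b: t,a,b=t+90,b,a      # t: direction of short side
    t=(t+90)%180-90
    return np.round(c,1),round(a,1),round(b,1),round(t,2)  # centre mm, short, long, yaw of short side deg
def biggest(m,n=1):
    cs,_=cv2.findContours(m.astype(np.uint8),cv2.RETR_EXTERNAL,cv2.CHAIN_APPROX_NONE)
    return sorted(cs,key=cv2.contourArea)[::-1][:n]
E
python3 - <<'E'
from h import *
p=camera_params("top");im=cv2.imread("pics/top0.png")
hsv=cv2.cvtColor(im,cv2.COLOR_BGR2HSV);H,S,V=[hsv[...,i] for i in range(3)]
for q in[(290,220),(351,228),(187,200),(210,240),(250,230)]:print(q,hsv[q[1],q[0]])
box=lambda a,b,c,d:(np.add.outer(np.zeros(400),np.arange(640))>=a)&(np.add.outer(np.zeros(400),np.arange(640))<=b)&(np.add.outer(np.arange(400),np.zeros(640))>=c)&(np.add.outer(np.arange(400),np.zeros(640))<=d)
jig=box(265,395,195,268)&(V>170)
for c in biggest(jig,2):print("jig",rect(p,c,.015))
for c in biggest(box(155,215,180,220)&(V>185)&(S<40),1):print("plain",rect(p,c,.062))
for c in biggest(box(325,378,210,255)&(V>160)&(S<40),2):print("carved",rect(p,c,.049))
for c in biggest(box(155,235,175,285)&(V>165),1):print("rack",rect(p,c,.028))
E
```

```text
(290, 220) [ 25  62 248]
(351, 228) [ 18   5 249]
(187, 200) [ 20   6 248]
(210, 240) [ 15 123 168]
(250, 230) [ 11 136 184]
jig (array([467. , -56.3]), 183.6, 350.5, -1.38)
jig (array([371.1, -20.7]), 13.3, 247.8, 2.49)
plain (array([553.5, 311.3]), 55.8, 109.7, 5.22)
carved (array([ 448.4, -108.5]), 62.9, 117.0, -11.24)
carved (array([466.3, -42.6]), 0.0, 2.6, -4.0)
rack (array([488.3, 296.9]), 212.2, 240.6, -89.63)
```

```bash
python3 - <<'E'
from h import *
p=camera_params("top");im=cv2.imread("pics/top0.png")
hsv=cv2.cvtColor(im,cv2.COLOR_BGR2HSV)
def box(m,a,b,c,d):
    o=np.zeros((400,640),np.uint8);o[c:d,a:b]=m[c:d,a:b];return o
H,S,V=[hsv[...,i].astype(int) for i in range(3)]
j=box((S<100)&(V>200),265,395,195,268)
print("jig",rect(p,biggest(j)[0],.015))
c=biggest(cv2.morphologyEx(box((S<30)&(V>200),326,378,212,250),cv2.MORPH_OPEN,np.ones((5,5))))[0];print("carved",rect(p,c,.049))
for s,v in((110,190),(125,190),(140,200)):
    r=box((S<s)&(V>v),155,235,178,285)
    c=np.vstack([c for c in biggest(r,9) if cv2.contourArea(c)>100]);print("rack",rect(p,c,.028))
cv2.imwrite("pics/a.png",cv2.resize(np.hstack([im[170:290,150:400],cv2.cvtColor(np.maximum(j,r)*255,cv2.COLOR_GRAY2BGR)[170:290,150:400]])[:, :],None,fx=1.6,fy=1.6))
cv2.imwrite("pics/b.png",cv2.resize(im[175:285,150:400],None,fx=3.2,fy=3.2,interpolation=cv2.INTER_CUBIC))
E
```

```text
jig (array([459.2, -45.7]), 118.5, 270.0, -11.27)
carved (array([ 446.7, -105.7]), 56.7, 109.8, -11.47)
rack (array([488.5, 301.6]), 145.4, 234.7, -86.62)
rack (array([488.1, 301.4]), 146.7, 235.3, -86.92)
rack (array([488.3, 301.8]), 146.7, 234.7, -87.15)
```

View pics/b.png

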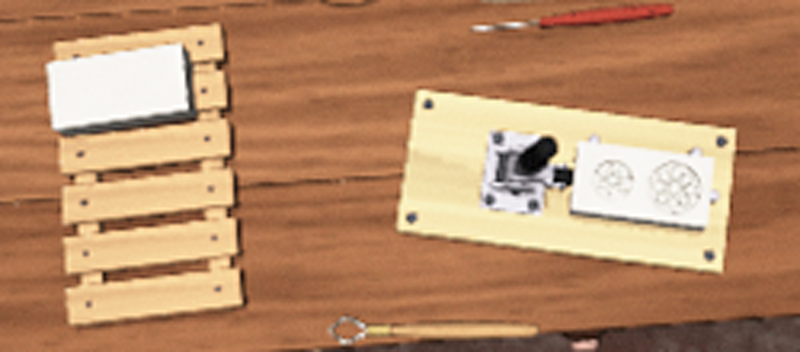

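The jig measures 118x270 mm at yaw -11.3°, and the nest computed from it agrees with the carved block's position to about 1 mm. The next move goes above the handle.

Call:
send_rows(moves=[{"tx": 0.0198,"ty": -0.0346,"tz": 0.0015,"twist": -5.37},{"tx": 0.0198,"ty": -0.0346,"tz": 0.0015,"twist": -5.37},{"tx": 0.0198,"ty": -0.0346,"tz": 0.0015,"twist": -5.37},{"tx": 0.0198,"ty": -0.0346,"tz": 0.0015,"twist": -5.37},{"tx": 0.0198,"ty": -0.0346,"tz": 0.0015,"twist": -5.37}], jaw=1, newtons=20)

```text
clock: 0.57
tool_pos: [0.2452, 0.3556, 0.2237]
tcp_rot: [[-0.738, 0.675, -0.0], [0.675, 0.738, -0.0], [-0.0, -0.0, -1.0]]
contact_force: [0.7, -0.3, 0.4]
grip_width: 0.0932
finger_force: 0.0
```

Call:
send_rows(moves=[{"tx": 0.0198,"ty": -0.0346,"tz": 0.0015,"twist": -5.37},{"tx": 0.0198,"ty": -0.0346,"tz": 0.0015,"twist": -5.37},{"tx": 0.0198,"ty": -0.0346,"tz": 0.0015,"twist": -5.37},{"tx": 0.0198,"ty": -0.0346,"tz": 0.0015,"twist": -5.37},{"tx": 0.0198,"ty": -0.0346,"tz": 0.0015,"twist": -5.37}])

```text
clock: 0.98
tool_pos: [0.3443, 0.1825, 0.2316]
tcp_rot: [[-0.353, 0.936, 0.0], [0.936, 0.353, 0.0], [0.0, 0.0, -1.0]]
contact_force: [0.4, -0.7, 0.0]
grip_width: 0.0928
finger_force: 0.0
```

Call:
send_rows(moves=[{"tx": 0.0198,"ty": -0.0346,"tz": 0.0015,"twist": -5.37},{"tx": 0.0198,"ty": -0.0346,"tz": 0.0015,"twist": -5.37},{"tx": 0.0198,"ty": -0.0346,"tz": 0.0015,"twist": -5.37},{"tx": 0.0198,"ty": -0.0346,"tz": 0.0015,"twist": -5.37},{"tx": 0,"ty": 0,"tz": 0,"twist": 0}])

```text
clock: 1.4
tool_pos: [0.4266, 0.04, 0.2376]
tcp_rot: [[0.021, 1.0, 0.002], [1.0, -0.021, -0.003], [-0.003, 0.002, -1.0]]
contact_force: [1.7, -0.1, 0.7]
grip_width: 0.0934
finger_force: 0.0
```

```bash
python3 - <<'E'
from h import *
p=camera_params("wrist");cv2.imwrite("pics/w1.png",read_camera("wrist")[:,:,::-1])
s=get_obs();print(s["clock"],s["tool_pos"],np.degrees(np.arctan2(s["tcp_rot"][1,1],s["tcp_rot"][0,1])));print(p)
E
```

```text
1.45 [0.42468864 0.04274811 0.23719951] -0.943221945346167
{'fov_y': 58.31191373094958, 'cx': 321.179652507828, 'cy': 197.7100635778148, 'xyz': array([0.4284055 , 0.11448321, 0.40526116]), 'rotation': array([[ 0.99976506,  0.02143789,  0.0032012 ],
       [-0.02151284,  0.96331408,  0.26751296],
       [ 0.00265115, -0.26751898,  0.96354894]])}
```

View pics/w1.png

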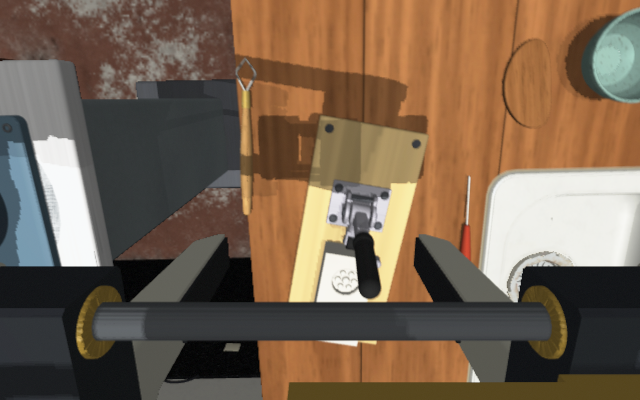

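The wrist view shows the handle from (362,238) to its tip at (370,293), the board's +y corners at about (320,116) and (427,133), and the fingers clear on either side. I'll check these against the jig estimate.

```bash
cat >> h.py <<'E'
J=np.array([459.2,-45.7]);A=np.radians(-11.3);R=np.array([[np.cos(A),-np.sin(A)],[np.sin(A),np.cos(A)]])
def jw(x,y,z): return np.r_[(J+R@[x,y])/1000,z/1000]
E
python3 - <<'E'
from h import *
im=cv2.imread("pics/w1.png")
p={'fov_y': 58.31191373094958,'cx': 321.179652507828,'cy': 197.7100635778148,'xyz':np.array([0.4284055,0.11448321,0.40526116]),'rotation':np.array([[0.99976506,0.02143789,0.0032012],[-0.02151284,0.96331408,0.26751296],[0.00265115,-0.26751898,0.96354894]])}
print(onz(p,[(320,116),(427,133)],.015)*1000,[jw(-60,135,15)*1000,jw(60,135,15)*1000])
print(proj(p,[jw(0,39-131*np.cos(1.396),34+131*np.sin(1.396)),jw(0,21.6,132.5)]))
print(jw(0,21.6,132.5))
E
```

```text
[[427.79420322  96.24318094  15.        ]
 [542.57127344  75.88960755  15.        ]] [array([426.81584996,  98.43974756,  15.        ]), array([544.48960899,  74.92621025,  15.        ])]
[[369.20534286 294.54953956]
 [365.75302375 269.65552664]]
[ 0.46343244 -0.02451872  0.1325    ]
```

Call:
send_rows(moves=[{"tx": 0.0202,"ty": -0.0349,"tz": 0,"twist": -5.35},{"tx": 0.0202,"ty": -0.0349,"tz": 0,"twist": -5.35},{"tx": 0,"ty": 0,"tz": -0.0245},{"tx": 0,"ty": 0,"tz": -0.0245},{"tx": 0,"ty": 0,"tz": -0.0245}])

```text
schema error: expected keys tx, ty, tz, twist
```

Call:
send_rows(moves=[{"tz": -0.0245},{"tz": 0},{"tz": 0}])

```text
schema error: expected keys tx, ty, tz, twist
```

Call:
send_rows(moves=[{"tz": 0},{"tz": 0},{"tz": 0},{"tz": 0},{"tz": 0}], jaw=-1, newtons=20)

```text
schema error: expected keys tx, ty, tz, twist
```

Call:
send_rows(moves=[{"tx": 0.0202,"ty": -0.0349,"tz": 0,"twist": -5.35},{"tx": 0.0202,"ty": -0.0349,"tz": 0,"twist": -5.35},{"tx": 0,"ty": 0,"tz": -0.0245,"twist": 0},{"tx": 0,"ty": 0,"tz": -0.0245,"twist": 0},{"tx": 0,"ty": 0,"tz": -0.0245,"twist": 0}])

```text
clock: 1.87
tool_pos: [0.4634, -0.0233, 0.163]
tcp_rot: [[0.195, 0.981, 0.0], [0.981, -0.195, 0.0], [0.0, 0.0, -1.0]]
contact_force: [0.8, -0.0, -1.3]
grip_width: 0.0932
finger_force: 0.0
```

Call:
send_rows(moves=[{"tx": 0,"ty": 0,"tz": -0.0245,"twist": 0},{"tx": 0,"ty": 0,"tz": 0,"twist": 0},{"tx": 0,"ty": 0,"tz": 0,"twist": 0}])

```text
clock: 2.12
tool_pos: [0.4623, -0.0226, 0.1387]
tcp_rot: [[0.194, 0.981, -0.003], [0.981, -0.194, 0.001], [0.001, -0.004, -1.0]]
contact_force: [0.3, -0.6, 0.3]
grip_width: 0.093
finger_force: 0.0
```

Call:
send_rows(moves=[{"tx": 0,"ty": 0,"tz": 0,"twist": 0},{"tx": 0,"ty": 0,"tz": 0,"twist": 0},{"tx": 0,"ty": 0,"tz": 0,"twist": 0},{"tx": 0,"ty": 0,"tz": 0,"twist": 0},{"tx": 0,"ty": 0,"tz": 0,"twist": 0}], jaw=-1, newtons=20)

```text
clock: 2.53
tool_pos: [0.4641, -0.024, 0.1403]
tcp_rot: [[0.195, 0.981, 0.002], [0.981, -0.195, -0.0], [-0.0, 0.002, -1.0]]
contact_force: [0.6, 0.4, 0.4]
grip_width: 0.0641
finger_force: 0.0
```

Call:
send_rows(moves=[{"tx": 0,"ty": 0,"tz": 0,"twist": 0},{"tx": 0,"ty": 0,"tz": 0,"twist": 0},{"tx": 0,"ty": 0,"tz": 0,"twist": 0},{"tx": 0,"ty": 0,"tz": 0,"twist": 0},{"tx": 0,"ty": 0,"tz": 0,"twist": 0}])

```text
clock: 2.95
tool_pos: [0.4636, -0.024, 0.1394]
tcp_rot: [[0.196, 0.981, -0.0], [0.981, -0.196, 0.0], [0.0, -0.0, -1.0]]
contact_force: [-1.2, 0.3, -0.1]
grip_width: 0.0308
finger_force: 0.0
```

Call:
send_rows(moves=[{"tx": 0,"ty": 0,"tz": 0,"twist": 0},{"tx": 0,"ty": 0,"tz": 0,"twist": 0},{"tx": 0,"ty": 0,"tz": 0,"twist": 0}])

```text
clock: 3.2
tool_pos: [0.4647, -0.0242, 0.1395]
tcp_rot: [[0.196, 0.981, 0.002], [0.981, -0.196, -0.0], [0.0, 0.002, -1.0]]
contact_force: [3.8, -0.9, -2.8]
grip_width: 0.0174
finger_force: 20.0
```

```bash
python3 - <<'E'
from h import *
P=np.array([jw(0,39-100*np.cos(1.396+h),34+100*np.sin(1.396+h)) for h in np.linspace(0,1.5,16)])
print(np.round(np.diff(P,axis=0),4))
E
```

```text
[[ 0.0019  0.0097  0.0012]
 [ 0.002   0.0098  0.0002]
 [ 0.002   0.0098 -0.0008]
 [ 0.0019  0.0097 -0.0017]
 [ 0.0019  0.0094 -0.0027]
 [ 0.0018  0.0091 -0.0037]
 [ 0.0017  0.0087 -0.0046]
 [ 0.0016  0.0082 -0.0054]
 [ 0.0015  0.0077 -0.0062]
 [ 0.0014  0.007  -0.007 ]
 [ 0.0013  0.0063 -0.0077]
 [ 0.0011  0.0055 -0.0083]
 [ 0.0009  0.0047 -0.0088]
 [ 0.0008  0.0038 -0.0092]
 [ 0.0006  0.0029 -0.0096]]
```

Held: opening 17.4 mm at 20 N. Next I swing the handle back.

Call:
send_rows(moves=[{"tx": 0.0019,"ty": 0.0097,"tz": 0.0012,"twist": 0},{"tx": 0.002,"ty": 0.0098,"tz": 0.0002,"twist": 0},{"tx": 0.002,"ty": 0.0098,"tz": -0.0008,"twist": 0},{"tx": 0.0019,"ty": 0.0097,"tz": -0.0017,"twist": 0},{"tx": 0.0019,"ty": 0.0094,"tz": -0.0027,"twist": 0}])

```text
clock: 3.62
tool_pos: [0.4747, 0.0261, 0.1368]
tcp_rot: [[0.195, 0.981, 0.003], [0.981, -0.195, 0.0], [0.001, 0.003, -1.0]]
contact_force: [1.5, 2.0, 7.5]
grip_width: 0.0165
finger_force: 20.0
```

Call:
send_rows(moves=[{"tx": 0.0018,"ty": 0.0091,"tz": -0.0037,"twist": 0},{"tx": 0.0017,"ty": 0.0087,"tz": -0.0046,"twist": 0},{"tx": 0.0016,"ty": 0.0082,"tz": -0.0054,"twist": 0},{"tx": 0.0015,"ty": 0.0077,"tz": -0.0062,"twist": 0},{"tx": 0.0014,"ty": 0.007,"tz": -0.007,"twist": 0}])

```text
clock: 4.03
tool_pos: [0.4805, 0.0671, 0.1083]
tcp_rot: [[0.194, 0.981, -0.001], [0.981, -0.194, 0.001], [0.0, -0.001, -1.0]]
contact_force: [-0.2, -1.1, -1.2]
grip_width: 0.0006
finger_force: 0.0
```

Call:
send_rows(moves=[{"tx": 0.0013,"ty": 0.0063,"tz": -0.0077,"twist": 0},{"tx": 0.0011,"ty": 0.0055,"tz": -0.0083,"twist": 0},{"tx": 0.0009,"ty": 0.0047,"tz": -0.0088,"twist": 0},{"tx": 0.0008,"ty": 0.0038,"tz": -0.0092,"twist": 0},{"tx": 0.0004,"ty": 0.002,"tz": -0.0065,"twist": 0}])

```text
clock: 4.45
tool_pos: [0.4852, 0.0879, 0.0667]
tcp_rot: [[0.196, 0.981, -0.002], [0.981, -0.196, 0.0], [-0.0, -0.002, -1.0]]
contact_force: [-0.2, 1.0, 0.8]
grip_width: 0.0004
finger_force: 0.5
```

```bash
python3 - <<'E'
from h import *
w=read_camera("wrist")[:,:,::-1];s=read_camera("scene")[:,:,::-1]
c=cv2.resize(s[150:280,220:370],(461,400),interpolation=cv2.INTER_CUBIC)
cv2.imwrite("pics/c2.png",np.hstack([w[:, 180:500],c]))
E
```

```text
(no output)
```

View pics/c2.png

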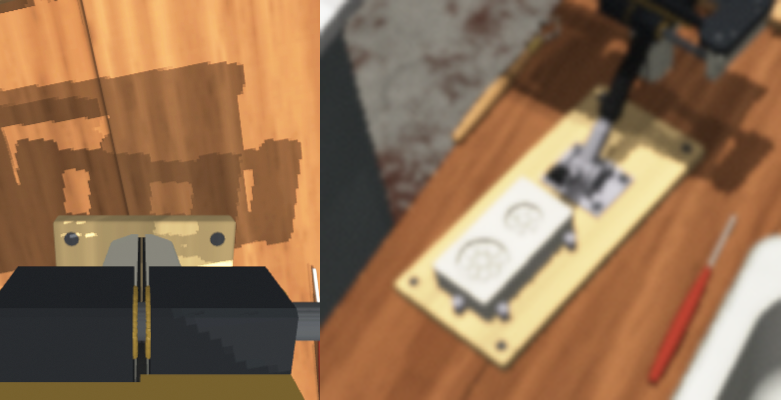

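The handle slipped out of the pads past centre. It now leans back towards +y against the closed fingers. I'll back off along +y so that it drops fully open, then lift.

Call:
send_rows(moves=[{"tx": 0.003,"ty": 0.015,"tz": 0,"twist": 0},{"tx": 0.003,"ty": 0.015,"tz": 0,"twist": 0},{"tx": 0.003,"ty": 0.015,"tz": 0,"twist": 0},{"tx": 0.002,"ty": 0.01,"tz": 0.02,"twist": 0},{"tx": 0,"ty": 0,"tz": 0.04,"twist": 0}])

```text
clock: 4.97
tool_pos: [0.4937, 0.1433, 0.1249]
tcp_rot: [[0.195, 0.981, -0.009], [0.981, -0.195, -0.0], [-0.002, -0.009, -1.0]]
contact_force: [-0.3, 0.8, -0.7]
grip_width: 0.0005
finger_force: 0.0
```

Call:
send_rows(moves=[{"tx": 0,"ty": 0,"tz": 0.04,"twist": 0},{"tx": 0,"ty": 0,"tz": 0.04,"twist": 0},{"tx": 0,"ty": 0,"tz": 0,"twist": 0}])

```text
clock: 5.22
tool_pos: [0.5014, 0.1425, 0.2168]
tcp_rot: [[0.196, 0.981, 0.015], [0.981, -0.196, 0.001], [0.004, 0.014, -1.0]]
contact_force: [1.4, 0.3, 1.0]
grip_width: 0.0007
finger_force: 0.0
```

```bash
python3 - <<'E'
from h import *
p=camera_params("wrist");w=read_camera("wrist")[:,:,::-1];s=read_camera("scene")[:,:,::-1]
ps=camera_params("scene")
c=cv2.resize(s[150:280,220:370],(461,400),interpolation=cv2.INTER_CUBIC)
cv2.imwrite("pics/c3.png",np.hstack([w[:, 180:500],c]))
for h in(0.9,1.2,1.5):
    a=1.396+h;q=proj(ps,[jw(0,39-r*np.cos(a),34+r*np.sin(a)) for r in(49,131)]);print(h,q,(q-[220,150])*3.075+[320,0])
print(get_obs()["tool_pos"])
E
```

```text
0.9 [[313.52656142 187.46705154]
 [326.48458216 159.13685528]] [[607.59417638 115.21118348]
 [647.44009015  28.09582999]]
1.2 [[315.84697698 187.88126266]
 [332.28800681 161.1456285 ]] [[614.72945423 116.48488266]
 [665.28562095  34.27280765]]
1.5 [[317.24714846 189.69343252]
 [335.45534846 166.73400336]] [[619.03498153 122.057305  ]
 [675.0251965   51.45706033]]
[0.4981406  0.14218138 0.21038544]
```

View pics/c3.png

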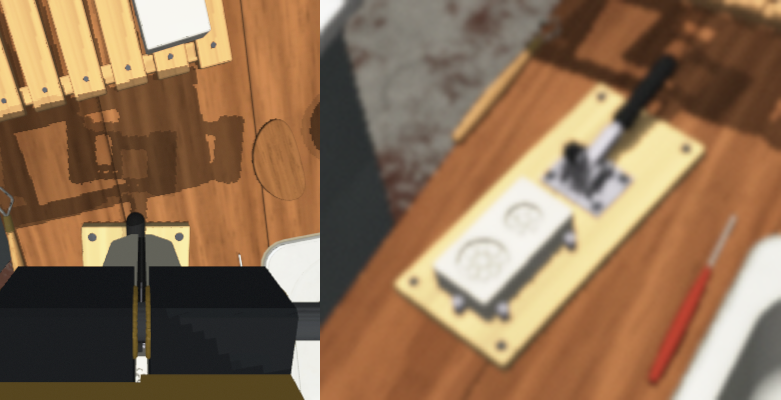

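The handle is fully back: its measured ends match h=1.5, and the nose is up. I go to the carved block next.

Call:
send_rows(moves=[{"tx": -0.0072,"ty": -0.0354,"tz": 0,"twist": 0},{"tx": -0.0072,"ty": -0.0354,"tz": 0,"twist": 0},{"tx": -0.0072,"ty": -0.0354,"tz": 0,"twist": 0},{"tx": -0.0072,"ty": -0.0354,"tz": 0,"twist": 0},{"tx": -0.0072,"ty": -0.0354,"tz": 0,"twist": 0}], jaw=1)

```text
clock: 5.73
tool_pos: [0.459, -0.0358, 0.2064]
tcp_rot: [[0.195, 0.981, -0.003], [0.981, -0.195, 0.001], [0.0, -0.003, -1.0]]
contact_force: [1.0, -0.6, 0.4]
grip_width: 0.0291
finger_force: 0.0
```

Call:
send_rows(moves=[{"tx": -0.0072,"ty": -0.0354,"tz": 0,"twist": 0},{"tx": -0.0072,"ty": -0.0354,"tz": 0,"twist": 0},{"tx": 0,"ty": 0,"tz": 0,"twist": 0},{"tx": 0,"ty": 0,"tz": 0,"twist": 0},{"tx": 0,"ty": 0,"tz": 0,"twist": 0}])

```text
clock: 6.15
tool_pos: [0.4456, -0.1049, 0.207]
tcp_rot: [[0.197, 0.98, -0.002], [0.98, -0.197, 0.002], [0.001, -0.003, -1.0]]
contact_force: [0.8, 0.1, -0.8]
grip_width: 0.0624
finger_force: 0.0
```

```bash
python3 - <<'E'
from h import *
p=camera_params("wrist");w=read_camera("wrist")[:,:,::-1];cv2.imwrite("pics/w4.png",w)
s=get_obs();print(s["clock"],s["tool_pos"],np.degrees(np.arctan2(s["tcp_rot"][1,1],s["tcp_rot"][0,1])))
q=proj(p,[jw(a,-60+b,49) for a,b in((-28,55),(28,55),(28,-55),(-28,-55))]);print(q)
hsv=cv2.cvtColor(w,cv2.COLOR_BGR2HSV);m=((hsv[...,1]<30)&(hsv[...,2]>170)).astype(np.uint8);m[:, :int(q[:,0].min()-30)]=0;m[:,int(q[:,0].max()+30):]=0
for c in biggest(m,2):print(cv2.boundingRect(c),rect(p,c,.049))
E
```

```text
6.2 [ 0.44590364 -0.10431314  0.20724131] -11.27607372071501
[[291.43114958 121.09820859]
 [354.31978259 120.98296616]
 [351.77948083 236.64568754]
 [294.12295629 236.70187135]]
(295, 198, 67, 42) (array([ 444.3, -142.2]), 40.2, 64.2, 74.27)
(319, 10, 42, 58) (array([485.1,  12.9]), 34.7, 44.0, -12.16)
```

Call:
send_rows(moves=[{"tx": 0,"ty": 0,"tz": 0,"twist": 0},{"tx": 0.001,"ty": 0,"tz": -0.035,"twist": 0},{"tx": 0,"ty": 0,"tz": -0.035,"twist": 0},{"tx": 0,"ty": 0,"tz": -0.03,"twist": 0},{"tx": 0,"ty": 0,"tz": -0.02,"twist": 0}])

```text
clock: 6.62
tool_pos: [0.4462, -0.103, 0.0856]
tcp_rot: [[0.193, 0.981, -0.003], [0.981, -0.193, 0.002], [0.001, -0.003, -1.0]]
contact_force: [0.3, 0.3, -0.2]
grip_width: 0.0923
finger_force: 0.0
```

Call:
send_rows(moves=[{"tx": 0,"ty": 0,"tz": -0.02,"twist": 0},{"tx": 0,"ty": 0,"tz": -0.02,"twist": 0},{"tx": 0,"ty": 0,"tz": 0,"twist": 0},{"tx": 0,"ty": 0,"tz": 0,"twist": 0}])

```text
clock: 6.95
tool_pos: [0.4469, -0.1038, 0.0477]
tcp_rot: [[0.194, 0.981, -0.002], [0.981, -0.194, 0.001], [0.001, -0.003, -1.0]]
contact_force: [-0.3, 0.4, 0.3]
grip_width: 0.0927
finger_force: 0.0
```

Call:
send_rows(moves=[{"tx": 0,"ty": 0,"tz": 0,"twist": 0},{"tx": 0,"ty": 0,"tz": 0,"twist": 0},{"tx": 0,"ty": 0,"tz": 0,"twist": 0},{"tx": 0,"ty": 0,"tz": 0,"twist": 0},{"tx": 0,"ty": 0,"tz": 0,"twist": 0}], jaw=-1, newtons=25)

```text
clock: 7.37
tool_pos: [0.4479, -0.1055, 0.0489]
tcp_rot: [[0.196, 0.981, 0.001], [0.981, -0.196, -0.001], [-0.0, 0.001, -1.0]]
contact_force: [-0.0, 0.3, 0.7]
grip_width: 0.0641
finger_force: 0.0
```

Call:
send_rows(moves=[{"tx": 0,"ty": 0,"tz": 0,"twist": 0},{"tx": 0,"ty": 0,"tz": 0,"twist": 0},{"tx": 0,"ty": 0,"tz": 0,"twist": 0}])

```text
clock: 7.62
tool_pos: [0.4475, -0.1054, 0.0483]
tcp_rot: [[0.196, 0.981, 0.0], [0.981, -0.196, -0.0], [-0.0, 0.0, -1.0]]
contact_force: [-0.1, -0.4, 0.7]
grip_width: 0.0444
finger_force: 0.0
```

```bash
python3 - <<'E'
from h import *
print(get_obs()["grip_width"],get_obs()["finger_force"])
w=read_camera("wrist")[:,:,::-1];s=read_camera("scene")[:,:,::-1]
cv2.imwrite("pics/c5.png",np.hstack([w[:, 180:460],cv2.resize(s[150:290,220:370],(428,400),interpolation=cv2.INTER_CUBIC)]))
E
```

```text
0.04444220037217685 0.0
```

View pics/c5.png

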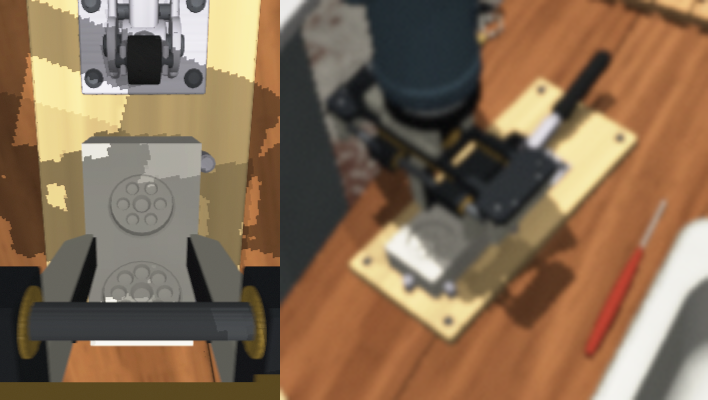

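```bash
python3 - <<'E'
from h import *
p=camera_params("wrist");s=get_obs();T=s["tool_pos"];Q=s["tcp_rot"]
print(T,p["xyz"])
for d in(0,6,25):
    print(d,[np.round(proj(p,T+Q@[0,y,d/1000])[0]-[180,0]) for y in(-.022,.022)])
print(np.round(proj(p,[jw(a,-60+b,49) for a,b in((-28,55),(28,55),(28,-55),(-28,-55))])-[180,0]))
print(np.round(proj(p,[jw(a,39+b,15) for a,b in((-33,-26),(33,-26))])-[180,0]))
E
```

```text
[ 0.44742911 -0.10539727  0.04825326] [ 0.46237325 -0.03277446  0.21613057]
0 [array([ 97., 251.]), array([184., 251.])]
6 [array([ 98., 247.]), array([182., 246.])]
25 [array([102., 233.]), array([179., 233.])]
[[ 79. 140.]
 [200. 140.]
 [192. 344.]
 [ 89. 344.]]
[[ 79. 100.]
 [201. 100.]]
```

The block lies exactly where predicted, but the fingers closed to 44 mm with no force, so they passed over its top. The finger silhouettes in both wrist views put the tips about 25 mm higher than the stated geometry, which also explains why the handle slipped. I'll open and go deeper in watched steps.

Call:
send_rows(moves=[{"tx": 0,"ty": 0,"tz": 0.003,"twist": 0},{"tx": 0,"ty": 0,"tz": 0,"twist": 0},{"tx": 0,"ty": 0,"tz": 0,"twist": 0},{"tx": 0,"ty": 0,"tz": 0,"twist": 0},{"tx": 0,"ty": 0,"tz": 0,"twist": 0}], jaw=1)

```text
clock: 8.13
tool_pos: [0.4474, -0.1053, 0.0512]
tcp_rot: [[0.196, 0.981, -0.0], [0.981, -0.196, 0.0], [0.0, -0.0, -1.0]]
contact_force: [-0.3, -0.1, 0.3]
grip_width: 0.0652
finger_force: 0.0
```

Call:
send_rows(moves=[{"tx": 0,"ty": 0,"tz": 0,"twist": 0},{"tx": 0,"ty": 0,"tz": 0,"twist": 0},{"tx": 0,"ty": 0,"tz": -0.008,"twist": 0},{"tx": 0,"ty": 0,"tz": -0.006,"twist": 0},{"tx": 0,"ty": 0,"tz": 0,"twist": 0}])

```text
clock: 8.55
tool_pos: [0.4464, -0.1048, 0.0358]
tcp_rot: [[0.196, 0.981, -0.002], [0.981, -0.196, 0.001], [0.001, -0.003, -1.0]]
contact_force: [-0.8, -0.5, -0.4]
grip_width: 0.0919
finger_force: 0.0
```

```bash
python3 - <<'E'
from h import *
p=camera_params("wrist");w=read_camera("wrist")[:,:,::-1];s=get_obs();print(s["tool_pos"],s["contact_force"],s["grip_width"])
T=s["tool_pos"];Q=s["tcp_rot"]
for d in(-10,0,25):print(d,[np.round(proj(p,T+Q@[x,y,d/1000])[0]) for y in(-.0465,.0465) for x in(-.0075,.0075)])
cv2.imwrite("pics/w6.png",w)
E
```

```text
[ 0.4465572  -0.10491628  0.03619796] [1.13956602 0.20403468 0.31122802] 0.09218737698170133
-10 [array([225., 274.]), array([222., 246.]), array([417., 274.]), array([419., 246.])]
0 [array([230., 265.]), array([228., 238.]), array([412., 265.]), array([414., 238.])]
25 [array([240., 246.]), array([239., 221.]), array([401., 246.]), array([403., 221.])]
```

View pics/w6.png

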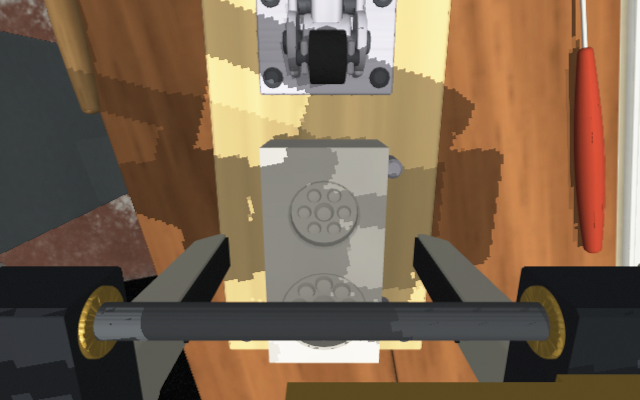

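The tip corners at (229,237) and (413,237) match zero offset, so the reported TCP is actually the fingertips. I'll descend so the tips are about 5 mm above the board.

Call:
send_rows(moves=[{"tx": 0,"ty": 0,"tz": -0.008,"twist": 0},{"tx": 0,"ty": 0,"tz": -0.008,"twist": 0},{"tx": 0,"ty": 0,"tz": 0,"twist": 0},{"tx": 0,"ty": 0,"tz": 0,"twist": 0}])

```text
clock: 8.93
tool_pos: [0.4468, -0.105, 0.0205]
tcp_rot: [[0.196, 0.981, -0.002], [0.981, -0.196, 0.001], [0.001, -0.002, -1.0]]
contact_force: [1.2, -0.7, 0.7]
grip_width: 0.0931
finger_force: 0.0
```

Call:
send_rows(moves=[{"tx": 0,"ty": 0,"tz": 0,"twist": 0},{"tx": 0,"ty": 0,"tz": 0,"twist": 0},{"tx": 0,"ty": 0,"tz": 0,"twist": 0},{"tx": 0,"ty": 0,"tz": 0,"twist": 0},{"tx": 0,"ty": 0,"tz": 0,"twist": 0}], jaw=-1, newtons=20)

```text
clock: 9.35
tool_pos: [0.4476, -0.1054, 0.0214]
tcp_rot: [[0.196, 0.981, 0.0], [0.981, -0.196, -0.0], [-0.0, 0.0, -1.0]]
contact_force: [0.1, -0.0, -0.2]
grip_width: 0.0643
finger_force: 0.0
```

Call:
send_rows(moves=[{"tx": 0,"ty": 0,"tz": 0,"twist": 0},{"tx": 0,"ty": 0,"tz": 0,"twist": 0},{"tx": 0,"ty": 0,"tz": 0,"twist": 0}])

```text
clock: 9.6
tool_pos: [0.4475, -0.1054, 0.0214]
tcp_rot: [[0.196, 0.981, 0.0], [0.981, -0.196, -0.0], [-0.0, 0.0, -1.0]]
contact_force: [0.5, -0.4, 1.0]
grip_width: 0.0561
finger_force: 20.0
```

Call:
send_rows(moves=[{"tx": 0,"ty": 0,"tz": 0.01,"twist": 0},{"tx": 0,"ty": 0,"tz": 0.03,"twist": 0},{"tx": 0,"ty": 0,"tz": 0.04,"twist": 0},{"tx": 0,"ty": 0,"tz": 0.04,"twist": 0},{"tx": -0.0017,"ty": 0.0367,"tz": 0,"twist": 1.33}])

```text
clock: 10.02
tool_pos: [0.4517, -0.0749, 0.1484]
tcp_rot: [[0.177, 0.984, 0.014], [0.984, -0.177, -0.009], [-0.006, 0.015, -1.0]]
contact_force: [3.2, -0.1, -1.8]
grip_width: 0.056
finger_force: 20.0
```

Call:
send_rows(moves=[{"tx": -0.0017,"ty": 0.0367,"tz": 0,"twist": 1.33},{"tx": -0.0017,"ty": 0.0367,"tz": 0,"twist": 1.33},{"tx": -0.0017,"ty": 0.0367,"tz": 0,"twist": 1.33},{"tx": -0.0017,"ty": 0.0367,"tz": 0,"twist": 1.33},{"tx": -0.0017,"ty": 0.0367,"tz": 0,"twist": 1.33}])

```text
clock: 10.43
tool_pos: [0.4364, 0.1165, 0.1411]
tcp_rot: [[0.057, 0.998, -0.0], [0.998, -0.057, 0.0], [-0.0, -0.0, -1.0]]
contact_force: [0.6, -0.7, -2.2]
grip_width: 0.0559
finger_force: 20.0
```

Call:
send_rows(moves=[{"tx": -0.0017,"ty": 0.0367,"tz": 0,"twist": 1.33},{"tx": -0.0017,"ty": 0.0367,"tz": 0,"twist": 1.33},{"tx": -0.0017,"ty": 0.0367,"tz": 0,"twist": 1.33},{"tx": -0.0017,"ty": 0.0367,"tz": 0,"twist": 1.33},{"tx": -0.0017,"ty": 0.0367,"tz": 0,"twist": 1.33}])

```text
clock: 10.85
tool_pos: [0.4278, 0.3001, 0.1408]
tcp_rot: [[-0.06, 0.998, -0.001], [0.998, 0.06, -0.0], [-0.0, -0.001, -1.0]]
contact_force: [1.3, -0.8, -1.3]
grip_width: 0.0555
finger_force: 20.0
```

Call:
send_rows(moves=[{"tx": 0,"ty": 0,"tz": 0,"twist": 0},{"tx": 0,"ty": 0,"tz": 0,"twist": 0},{"tx": 0,"ty": 0,"tz": 0,"twist": 0}])

```text
clock: 11.1
tool_pos: [0.4281, 0.2979, 0.1406]
tcp_rot: [[-0.059, 0.998, -0.001], [0.998, 0.059, -0.001], [-0.001, -0.001, -1.0]]
contact_force: [-0.7, 0.9, -2.0]
grip_width: 0.0561
finger_force: 20.0
```

```bash
python3 - <<'E'
from h import *
s=get_obs();print(s["clock"],s["tool_pos"],np.degrees(np.arctan2(s["tcp_rot"][1,1],s["tcp_rot"][0,1])),s["grip_width"],s["contact_force"])
w=read_camera("wrist")[:,:,::-1]
t=read_camera("top")[:,:,::-1];sc=read_camera("scene")[:,:,::-1]
cv2.imwrite("pics/c7.png",np.hstack([w[:,100:540],cv2.resize(sc[90:190,290:425],(360,267),interpolation=cv2.INTER_CUBIC)[:400] if 0 else cv2.copyMakeBorder(cv2.resize(sc[90:190,290:425],(360,267),interpolation=cv2.INTER_CUBIC),0,133,0,0,cv2.BORDER_CONSTANT)]))
E
```

```text
11.1 [0.42805991 0.29793989 0.14061744] 3.403579371865592 0.05609901362446567 [-0.74023108  0.91560304 -2.02940568]
```

View pics/c7.png

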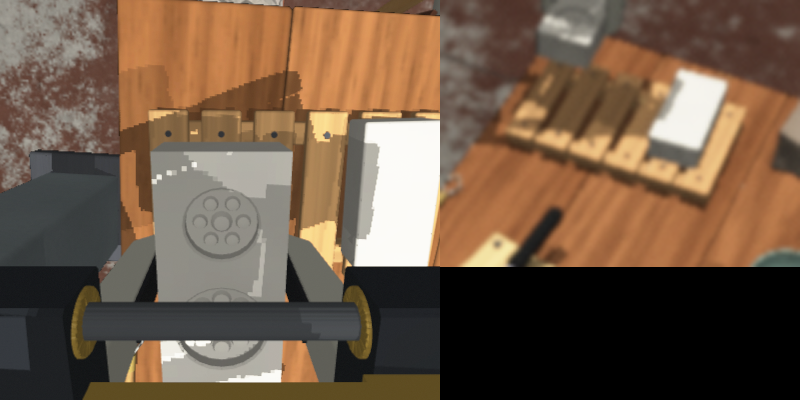

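The carved block is held level over the three free slats, with the plain block well clear to the right. I lower it now.

Call:
send_rows(moves=[{"tx": 0,"ty": 0,"tz": -0.03,"twist": 0},{"tx": 0,"ty": 0,"tz": -0.03,"twist": 0},{"tx": 0,"ty": 0,"tz": -0.025,"twist": 0},{"tx": 0,"ty": 0,"tz": -0.01,"twist": 0},{"tx": 0,"ty": 0,"tz": -0.006,"twist": 0}])

```text
clock: 11.67
tool_pos: [0.428, 0.2969, 0.0388]
tcp_rot: [[-0.056, 0.998, -0.003], [0.998, 0.056, -0.001], [-0.001, -0.003, -1.0]]
contact_force: [-0.5, -0.7, -2.2]
grip_width: 0.0558
finger_force: 20.0
```

Call:
send_rows(moves=[{"tx": 0,"ty": 0,"tz": -0.002,"twist": 0},{"tx": 0,"ty": 0,"tz": 0,"twist": 0},{"tx": 0,"ty": 0,"tz": -0.001,"twist": 0},{"tx": 0,"ty": 0,"tz": 0,"twist": 0}])

```text
clock: 12.0
tool_pos: [0.4297, 0.2987, 0.0384]
tcp_rot: [[-0.058, 0.998, 0.002], [0.998, 0.058, 0.001], [0.001, 0.002, -1.0]]
contact_force: [-0.1, -0.1, -2.1]
grip_width: 0.0559
finger_force: 20.0
```

Call:
send_rows(moves=[{"tx": 0,"ty": 0,"tz": -0.001,"twist": 0},{"tx": 0,"ty": 0,"tz": 0,"twist": 0},{"tx": 0,"ty": 0,"tz": -0.001,"twist": 0},{"tx": 0,"ty": 0,"tz": 0,"twist": 0}])

```text
clock: 12.33
tool_pos: [0.4287, 0.2984, 0.0353]
tcp_rot: [[-0.059, 0.998, 0.0], [0.998, 0.059, 0.0], [0.0, 0.0, -1.0]]
contact_force: [-0.3, 0.6, -2.2]
grip_width: 0.0559
finger_force: 20.0
```

Call:
send_rows(moves=[{"tx": 0,"ty": 0,"tz": -0.001,"twist": 0},{"tx": 0,"ty": 0,"tz": 0,"twist": 0},{"tx": 0,"ty": 0,"tz": 0,"twist": 0}])

```text
clock: 12.58
tool_pos: [0.4289, 0.2985, 0.0344]
tcp_rot: [[-0.059, 0.998, 0.0], [0.998, 0.059, 0.0], [0.0, 0.0, -1.0]]
contact_force: [-0.3, 0.2, 0.7]
grip_width: 0.056
finger_force: 20.0
```

Call:
send_rows(moves=[{"tx": 0,"ty": 0,"tz": -0.001,"twist": 0},{"tx": 0,"ty": 0,"tz": 0,"twist": 0},{"tx": 0,"ty": 0,"tz": 0,"twist": 0}])

```text
clock: 12.83
tool_pos: [0.4289, 0.2985, 0.0344]
tcp_rot: [[-0.059, 0.998, 0.001], [0.998, 0.059, 0.0], [0.0, 0.001, -1.0]]
contact_force: [-2.9, -1.3, 9.6]
grip_width: 0.0559
finger_force: 20.0
```

Touchdown came at the predicted height. I'll release, rise and move over the plain block.

Call:
send_rows(moves=[{"tx": 0,"ty": 0,"tz": 0.001,"twist": 0},{"tx": 0,"ty": 0,"tz": 0,"twist": 0},{"tx": 0,"ty": 0,"tz": 0,"twist": 0},{"tx": 0,"ty": 0,"tz": 0,"twist": 0},{"tx": 0,"ty": 0,"tz": 0,"twist": 0}], jaw=1)

```text
clock: 13.25
tool_pos: [0.4287, 0.2983, 0.0341]
tcp_rot: [[-0.058, 0.998, -0.0], [0.998, 0.058, -0.0], [-0.0, -0.0, -1.0]]
contact_force: [0.4, -0.1, 0.3]
grip_width: 0.0847
finger_force: 0.0
```

Call:
send_rows(moves=[{"tx": 0,"ty": 0,"tz": 0.03,"twist": 0},{"tx": 0,"ty": 0,"tz": 0.035,"twist": 0},{"tx": 0.0312,"ty": 0.0032,"tz": 0,"twist": 0.45},{"tx": 0.0312,"ty": 0.0032,"tz": 0,"twist": 0.45},{"tx": 0.0312,"ty": 0.0032,"tz": 0,"twist": 0.45}])

```text
clock: 13.67
tool_pos: [0.5237, 0.3084, 0.1005]
tcp_rot: [[-0.083, 0.997, 0.002], [0.997, 0.083, 0.001], [0.001, 0.002, -1.0]]
contact_force: [0.6, -0.1, -0.6]
grip_width: 0.0934
finger_force: 0.0
```

Call:
send_rows(moves=[{"tx": 0.0312,"ty": 0.0032,"tz": 0,"twist": 0.45},{"tx": 0,"ty": 0,"tz": 0,"twist": 0},{"tx": 0,"ty": 0,"tz": 0,"twist": 0},{"tx": 0,"ty": 0,"tz": 0,"twist": 0}])

```text
clock: 14.0
tool_pos: [0.5525, 0.3109, 0.0984]
tcp_rot: [[-0.089, 0.996, -0.002], [0.996, 0.089, -0.001], [-0.0, -0.002, -1.0]]
contact_force: [-0.0, 0.0, 0.2]
grip_width: 0.0931
finger_force: 0.0
```

```bash
python3 - <<'E'
from h import *
s=get_obs();print(s["clock"],s["tool_pos"],np.degrees(np.arctan2(s["tcp_rot"][1,1],s["tcp_rot"][0,1])),s["grip_width"])
p=camera_params("wrist");w=read_camera("wrist")[:,:,::-1];cv2.imwrite("pics/w8.png",w)
hsv=cv2.cvtColor(w,cv2.COLOR_BGR2HSV)
a=np.radians(5.2)
print(np.round(proj(p,[np.r_[np.array([.5535,.3113])+np.array([[np.cos(a),-np.sin(a)],[np.sin(a),np.cos(a)]])@[x,y],.062] for x,y in((-.028,.055),(.028,.055),(.028,0),(-.028,0))])))
g=cv2.cvtColor(w,cv2.COLOR_BGR2GRAY)
for r in(150,180,210,235):
    row=hsv[r].astype(int);low=(row[:,1]<45)&(row[:,2]>60);idx=np.where(low[200:460])[0]+200
    runs=np.split(idx,np.where(np.diff(idx)>2)[0]+1);print(r,[(q[0],q[-1]) for q in runs if len(q)>8])
col=hsv[:,320].astype(int);print([ (i,tuple(col[i])) for i in range(60,160,6)])
t=read_camera("top")[:,:,::-1];cv2.imwrite("pics/t8.png",t)
E
```

```text
14.0 [0.55245359 0.31086728 0.09838049] 5.134255490648256 0.09308544102408225
[[272. 134.]
 [372. 133.]
 [368. 226.]
 [276. 226.]]
150 [(np.int64(277), np.int64(372))]
180 [(np.int64(277), np.int64(371))]
210 [(np.int64(278), np.int64(369))]
235 [(np.int64(215), np.int64(224)), (np.int64(279), np.int64(368))]
[(60, (np.int64(13), np.int64(156), np.int64(178))), (66, (np.int64(13), np.int64(154), np.int64(175))), (72, (np.int64(13), np.int64(156), np.int64(177))), (78, (np.int64(13), np.int64(155), np.int64(178))), (84, (np.int64(13), np.int64(156), np.int64(177))), (90, (np.int64(13), np.int64(156), np.int64(178))), (96, (np.int64(13), np.int64(156), np.int64(108))), (102, (np.int64(13), np.int64(152), np.int64(109))), (108, (np.int64(13), np.int64(153), np.int64(112))), (114, (np.int64(13), np.int64(153), np.int64(110))), (120, (np.int64(13), np.int64(152), np.int64(89))), (126, (np.int64(16), np.int64(127), np.int64(165))), (132, (np.int64(26), np.int64(18), np.int64(99))), (138, (np.int64(23), np.int64(18), np.int64(170))), (144, (np.int64(18), np.int64(19), np.int64(173))), (150, (np.int64(23), np.int64(19), np.int64(173))), (156, (np.int64(25), np.int64(18), np.int64(172)))]
```

Call:
send_rows(moves=[{"tx": 0.0015,"ty": 0.0005,"tz": -0.025,"twist": 0},{"tx": 0,"ty": 0,"tz": -0.02,"twist": 0},{"tx": 0,"ty": 0,"tz": -0.012,"twist": 0},{"tx": 0,"ty": 0,"tz": -0.006,"twist": 0},{"tx": 0,"ty": 0,"tz": 0,"twist": 0}])

```text
clock: 14.52
tool_pos: [0.5535, 0.3114, 0.035]
tcp_rot: [[-0.09, 0.996, -0.003], [0.996, 0.09, -0.001], [-0.001, -0.003, -1.0]]
contact_force: [0.3, 0.2, 0.0]
grip_width: 0.093
finger_force: 0.0
```

Call:
send_rows(moves=[{"tx": 0,"ty": 0,"tz": 0,"twist": 0},{"tx": 0,"ty": 0,"tz": 0,"twist": 0},{"tx": 0,"ty": 0,"tz": 0,"twist": 0},{"tx": 0,"ty": 0,"tz": 0,"twist": 0},{"tx": 0,"ty": 0,"tz": 0,"twist": 0}], jaw=-1, newtons=20)

```text
clock: 14.93
tool_pos: [0.5555, 0.3118, 0.037]
tcp_rot: [[-0.09, 0.996, 0.001], [0.996, 0.09, 0.0], [0.0, 0.001, -1.0]]
contact_force: [-0.2, 0.5, -0.3]
grip_width: 0.0642
finger_force: 0.0
```

Call:
send_rows(moves=[{"tx": 0,"ty": 0,"tz": 0,"twist": 0},{"tx": 0,"ty": 0,"tz": 0,"twist": 0},{"tx": 0,"ty": 0,"tz": 0,"twist": 0}])

```text
clock: 15.18
tool_pos: [0.555, 0.3117, 0.0366]
tcp_rot: [[-0.09, 0.996, 0.0], [0.996, 0.09, 0.0], [0.0, 0.0, -1.0]]
contact_force: [-1.4, -0.8, 2.7]
grip_width: 0.0559
finger_force: 20.0
```

```bash
python3 - <<'E'
from h import *
s=get_obs();print(s["clock"],s["tool_pos"],np.degrees(np.arctan2(s["tcp_rot"][1,1],s["tcp_rot"][0,1])),s["grip_width"],s["finger_force"])
p=camera_params("wrist");w=read_camera("wrist")[:,:,::-1];cv2.imwrite("pics/w9.png",w)
hsv=cv2.cvtColor(w,cv2.COLOR_BGR2HSV).astype(int)
T=s["tool_pos"];Q=s["tcp_rot"]
print(proj(p,[np.r_[(T+Q@[.055,0,0])[:2],.062]]))
for c in(290,310,330,350):
    k=hsv[:,c];e=np.where((k[100:220,1]<45))[0]+100;print(c,e[:1],[tuple(k[i,1:]) for i in range(e[0]-2,e[0]+20,3)] if len(e) else 0)
E
```

```text
15.1833 [0.55502432 0.3116881  0.0366113 ] 5.146134689830932 0.055911641939541575 19.996486008167267
[[319.38825814 148.79571554]]
290 [142] [(np.int64(126), np.int64(138)), (np.int64(20), np.int64(115)), (np.int64(18), np.int64(115)), (np.int64(17), np.int64(117)), (np.int64(17), np.int64(149)), (np.int64(20), np.int64(156)), (np.int64(18), np.int64(156)), (np.int64(18), np.int64(158))]
310 [142] [(np.int64(124), np.int64(154)), (np.int64(18), np.int64(116)), (np.int64(16), np.int64(115)), (np.int64(18), np.int64(116)), (np.int64(19), np.int64(175)), (np.int64(17), np.int64(194)), (np.int64(17), np.int64(196)), (np.int64(17), np.int64(199))]
330 [142] [(np.int64(126), np.int64(150)), (np.int64(16), np.int64(115)), (np.int64(18), np.int64(115)), (np.int64(16), np.int64(115)), (np.int64(18), np.int64(174)), (np.int64(19), np.int64(192)), (np.int64(17), np.int64(195)), (np.int64(17), np.int64(197))]
350 [142] [(np.int64(150), np.int64(112)), (np.int64(18), np.int64(114)), (np.int64(16), np.int64(114)), (np.int64(18), np.int64(115)), (np.int64(16), np.int64(172)), (np.int64(20), np.int64(194)), (np.int64(17), np.int64(196)), (np.int64(17), np.int64(197))]
```

Gripped square at 55.9 mm, with the tips 8.6 mm above its underside. I carry it to the jig with an offset of about 4–5 mm off the pins.

Call:
send_rows(moves=[{"tx": 0,"ty": 0,"tz": 0.01,"twist": 0},{"tx": 0,"ty": 0,"tz": 0.03,"twist": 0},{"tx": 0,"ty": 0,"tz": 0.035,"twist": 0},{"tx": 0,"ty": 0,"tz": 0.03,"twist": 0},{"tx": -0.01,"ty": -0.0373,"tz": 0,"twist": -1.495}])

```text
clock: 15.65
tool_pos: [0.5507, 0.2803, 0.149]
tcp_rot: [[-0.068, 0.998, 0.015], [0.998, 0.067, 0.008], [0.007, 0.015, -1.0]]
contact_force: [2.4, -0.9, -1.1]
grip_width: 0.0559
finger_force: 20.0
```

Call:
send_rows(moves=[{"tx": -0.01,"ty": -0.0373,"tz": 0,"twist": -1.495},{"tx": -0.01,"ty": -0.0373,"tz": 0,"twist": -1.495},{"tx": -0.01,"ty": -0.0373,"tz": 0,"twist": -1.495},{"tx": -0.01,"ty": -0.0373,"tz": 0,"twist": -1.495},{"tx": -0.01,"ty": -0.0373,"tz": 0,"twist": -1.495}])

```text
clock: 16.07
tool_pos: [0.4941, 0.0864, 0.1415]
tcp_rot: [[0.067, 0.998, 0.0], [0.998, -0.067, -0.0], [-0.0, 0.0, -1.0]]
contact_force: [1.1, 0.1, -2.0]
grip_width: 0.0557
finger_force: 20.0
```

Call:
send_rows(moves=[{"tx": -0.01,"ty": -0.0373,"tz": 0,"twist": -1.495},{"tx": -0.01,"ty": -0.0373,"tz": 0,"twist": -1.495},{"tx": -0.01,"ty": -0.0373,"tz": 0,"twist": -1.495},{"tx": -0.01,"ty": -0.0373,"tz": 0,"twist": -1.495},{"tx": -0.0105,"ty": -0.0373,"tz": 0,"twist": -1.495}])

```text
clock: 16.48
tool_pos: [0.4437, -0.1002, 0.1417]
tcp_rot: [[0.197, 0.98, 0.001], [0.98, -0.197, -0.0], [-0.0, 0.001, -1.0]]
contact_force: [1.1, -0.7, -2.6]
grip_width: 0.0558
finger_force: 20.0
```

Call:
send_rows(moves=[{"tx": 0,"ty": 0,"tz": -0.01,"twist": 0},{"tx": 0,"ty": 0,"tz": -0.01,"twist": 0},{"tx": 0,"ty": 0,"tz": 0,"twist": 0},{"tx": 0,"ty": 0,"tz": 0,"twist": 0},{"tx": 0,"ty": 0,"tz": 0,"twist": 0}])

```text
clock: 16.9
tool_pos: [0.4448, -0.0984, 0.1217]
tcp_rot: [[0.195, 0.981, 0.0], [0.981, -0.195, -0.0], [-0.0, 0.0, -1.0]]
contact_force: [0.5, 0.0, -2.2]
grip_width: 0.0556
finger_force: 20.0
```

```bash
python3 - <<'E'
from h import *
s=get_obs();print(s["clock"],s["tool_pos"],np.degrees(np.arctan2(s["tcp_rot"][1,1],s["tcp_rot"][0,1])),s["grip_width"])
E
```

```text
16.9 [ 0.4447735  -0.09838319  0.12170688] -11.256834776713761 0.055634701230452735
```

Call:
send_rows(moves=[{"tx": 0,"ty": 0,"tz": -0.03,"twist": 0},{"tx": 0,"ty": 0,"tz": -0.03,"twist": 0},{"tx": 0,"ty": 0,"tz": -0.02,"twist": 0},{"tx": 0,"ty": 0,"tz": -0.01,"twist": 0},{"tx": 0,"ty": 0,"tz": -0.005,"twist": 0}])

```text
clock: 17.32
tool_pos: [0.4441, -0.0976, 0.0252]
tcp_rot: [[0.194, 0.981, -0.002], [0.981, -0.194, 0.001], [0.0, -0.002, -1.0]]
contact_force: [-0.6, 0.6, -2.2]
grip_width: 0.0559
finger_force: 20.0
```

Call:
send_rows(moves=[{"tx": 0,"ty": 0,"tz": -0.001,"twist": 0},{"tx": 0,"ty": 0,"tz": 0,"twist": 0},{"tx": 0,"ty": 0,"tz": 0,"twist": 0}])

```text
clock: 17.57
tool_pos: [0.4456, -0.0988, 0.0263]
tcp_rot: [[0.195, 0.981, 0.002], [0.981, -0.195, -0.001], [-0.001, 0.002, -1.0]]
contact_force: [0.4, 0.5, -2.0]
grip_width: 0.0559
finger_force: 20.0
```

Call:
send_rows(moves=[{"tx": 0,"ty": 0,"tz": -0.001,"twist": 0},{"tx": 0,"ty": 0,"tz": 0,"twist": 0},{"tx": 0,"ty": 0,"tz": 0,"twist": 0}])

```text
clock: 17.82
tool_pos: [0.4449, -0.0988, 0.0248]
tcp_rot: [[0.196, 0.981, 0.001], [0.981, -0.196, -0.0], [-0.0, 0.001, -1.0]]
contact_force: [-0.2, 0.2, -2.5]
grip_width: 0.056
finger_force: 20.0
```

Call:
send_rows(moves=[{"tx": -0.0006,"ty": -0.0029,"tz": 0,"twist": 0},{"tx": 0,"ty": 0,"tz": 0,"twist": 0},{"tx": -0.0002,"ty": -0.001,"tz": 0,"twist": 0},{"tx": 0,"ty": 0,"tz": 0,"twist": 0}])

```text
clock: 18.15
tool_pos: [0.4437, -0.1028, 0.0243]
tcp_rot: [[0.196, 0.981, 0.0], [0.981, -0.196, -0.0], [-0.0, 0.0, -1.0]]
contact_force: [-1.1, 0.2, -1.2]
grip_width: 0.056
finger_force: 20.0
```

Call:
send_rows(moves=[{"tx": -0.0002,"ty": -0.001,"tz": 0,"twist": 0},{"tx": 0,"ty": 0,"tz": 0,"twist": 0},{"tx": 0,"ty": 0,"tz": 0,"twist": 0}])

```text
clock: 18.4
tool_pos: [0.4435, -0.1036, 0.0242]
tcp_rot: [[0.196, 0.981, -0.0], [0.981, -0.196, 0.0], [0.0, -0.0, -1.0]]
contact_force: [0.3, -0.4, -2.0]
grip_width: 0.0558
finger_force: 20.0
```

Call:
send_rows(moves=[{"tx": -0.0001,"ty": -0.0005,"tz": 0,"twist": 0},{"tx": 0,"ty": 0,"tz": 0,"twist": 0},{"tx": 0,"ty": 0,"tz": 0,"twist": 0}])

```text
clock: 18.65
tool_pos: [0.4434, -0.104, 0.0242]
tcp_rot: [[0.196, 0.981, -0.0], [0.981, -0.196, 0.0], [0.0, -0.0, -1.0]]
contact_force: [0.4, -0.1, -2.6]
grip_width: 0.0558
finger_force: 20.0
```

Call:
send_rows(moves=[{"tx": -0.0001,"ty": -0.0006,"tz": 0,"twist": 0},{"tx": 0,"ty": 0,"tz": 0,"twist": 0},{"tx": 0,"ty": 0,"tz": 0,"twist": 0}])

```text
clock: 18.9
tool_pos: [0.4433, -0.1045, 0.0242]
tcp_rot: [[0.196, 0.981, -0.0], [0.981, -0.196, 0.0], [0.0, -0.0, -1.0]]
contact_force: [-0.3, 1.0, -1.6]
grip_width: 0.056
finger_force: 20.0
```

Call:
send_rows(moves=[{"tx": -0.0001,"ty": -0.0006,"tz": 0,"twist": 0},{"tx": 0,"ty": 0,"tz": 0,"twist": 0},{"tx": 0,"ty": 0,"tz": 0,"twist": 0}])

```text
clock: 19.15
tool_pos: [0.4433, -0.1046, 0.0243]
tcp_rot: [[0.196, 0.981, 0.0], [0.981, -0.196, 0.001], [0.001, -0.0, -1.0]]
contact_force: [1.9, 5.2, -0.3]
grip_width: 0.0556
finger_force: 20.0
```

Call:
send_rows(moves=[{"tx": -0.0001,"ty": -0.0006,"tz": 0,"twist": 0},{"tx": 0,"ty": 0,"tz": 0,"twist": 0},{"tx": 0,"ty": 0,"tz": 0,"twist": 0}])

```text
clock: 19.4
tool_pos: [0.4433, -0.1047, 0.0243]
tcp_rot: [[0.196, 0.981, 0.0], [0.981, -0.196, 0.002], [0.002, -0.0, -1.0]]
contact_force: [2.6, 7.3, -0.6]
grip_width: 0.0559
finger_force: 20.0
```

Call:
send_rows(moves=[{"tx": 0.0002,"ty": 0.001,"tz": 0,"twist": 0},{"tx": 0.0029,"ty": -0.0006,"tz": 0,"twist": 0},{"tx": 0,"ty": 0,"tz": 0,"twist": 0},{"tx": 0,"ty": 0,"tz": 0,"twist": 0}])

```text
clock: 19.73
tool_pos: [0.4461, -0.1052, 0.0241]
tcp_rot: [[0.196, 0.981, -0.0], [0.981, -0.196, 0.001], [0.0, -0.001, -1.0]]
contact_force: [0.8, 4.3, -2.4]
grip_width: 0.0558
finger_force: 20.0
```

Call:
send_rows(moves=[{"tx": 0.0006,"ty": -0.0001,"tz": 0,"twist": 0},{"tx": 0,"ty": 0,"tz": 0,"twist": 0},{"tx": 0,"ty": 0,"tz": 0,"twist": 0}])

```text
clock: 19.98
tool_pos: [0.4464, -0.1052, 0.024]
tcp_rot: [[0.196, 0.981, -0.001], [0.981, -0.196, 0.001], [0.0, -0.001, -1.0]]
contact_force: [-1.0, 3.9, -2.3]
grip_width: 0.0559
finger_force: 20.0
```

Call:
send_rows(moves=[{"tx": 0.0006,"ty": -0.0001,"tz": 0,"twist": 0},{"tx": 0,"ty": 0,"tz": 0,"twist": 0},{"tx": 0,"ty": 0,"tz": 0,"twist": 0}])

```text
clock: 20.23
tool_pos: [0.4471, -0.1054, 0.0241]
tcp_rot: [[0.196, 0.981, -0.001], [0.981, -0.196, 0.001], [0.0, -0.001, -1.0]]
contact_force: [-1.0, 4.1, -2.2]
grip_width: 0.0558
finger_force: 20.0
```

Call:
send_rows(moves=[{"tx": 0.0006,"ty": -0.0001,"tz": 0,"twist": 0},{"tx": 0,"ty": 0,"tz": 0,"twist": 0},{"tx": 0,"ty": 0,"tz": 0,"twist": 0}])

```text
clock: 20.48
tool_pos: [0.4479, -0.1055, 0.0242]
tcp_rot: [[0.196, 0.981, -0.0], [0.981, -0.196, 0.0], [0.0, -0.0, -1.0]]
contact_force: [-1.0, 5.1, -3.6]
grip_width: 0.056
finger_force: 20.0
```

Call:
send_rows(moves=[{"tx": 0.0001,"ty": 0.0005,"tz": -0.0006,"twist": 0},{"tx": 0,"ty": 0,"tz": 0,"twist": 0},{"tx": 0,"ty": 0,"tz": 0,"twist": 0}])

```text
clock: 20.73
tool_pos: [0.4484, -0.1056, 0.0237]
tcp_rot: [[0.196, 0.981, 0.0], [0.981, -0.196, -0.001], [-0.001, 0.001, -1.0]]
contact_force: [-0.7, 3.1, -3.6]
grip_width: 0.0558
finger_force: 20.0
```

Call:
send_rows(moves=[{"tx": 0,"ty": 0,"tz": -0.001,"twist": 0},{"tx": 0,"ty": 0,"tz": 0,"twist": 0},{"tx": 0,"ty": 0,"tz": 0,"twist": 0}])

```text
clock: 20.98
tool_pos: [0.4485, -0.1056, 0.0236]
tcp_rot: [[0.195, 0.981, 0.001], [0.981, -0.195, -0.001], [-0.001, 0.001, -1.0]]
contact_force: [-3.1, 3.8, 8.3]
grip_width: 0.0557
finger_force: 20.0
```

It sits on the board at the expected height. I release, then seat it against the +x pins with the -x finger.

Call:
send_rows(moves=[{"tx": 0,"ty": 0,"tz": 0.001,"twist": 0},{"tx": 0,"ty": 0,"tz": 0,"twist": 0},{"tx": 0,"ty": 0,"tz": 0,"twist": 0},{"tx": 0,"ty": 0,"tz": 0,"twist": 0},{"tx": 0,"ty": 0,"tz": 0,"twist": 0}], jaw=1)

```text
clock: 21.4
tool_pos: [0.4485, -0.1056, 0.0237]
tcp_rot: [[0.196, 0.981, 0.001], [0.981, -0.196, -0.001], [-0.0, 0.001, -1.0]]
contact_force: [0.3, -0.7, 0.4]
grip_width: 0.0843
finger_force: 0.0
```

Call:
send_rows(moves=[{"tx": 0,"ty": 0,"tz": 0,"twist": 0},{"tx": 0,"ty": 0,"tz": 0,"twist": 0},{"tx": 0.0078,"ty": -0.0016,"tz": 0,"twist": 0},{"tx": 0.0078,"ty": -0.0016,"tz": 0,"twist": 0},{"tx": 0,"ty": 0,"tz": 0,"twist": 0}])

```text
clock: 21.82
tool_pos: [0.4661, -0.1094, 0.024]
tcp_rot: [[0.196, 0.981, 0.002], [0.981, -0.196, -0.001], [-0.001, 0.003, -1.0]]
contact_force: [-0.3, -0.7, -0.4]
grip_width: 0.093
finger_force: 0.0
```

Call:
send_rows(moves=[{"tx": 0.001,"ty": -0.0002,"tz": 0,"twist": 0},{"tx": 0,"ty": 0,"tz": 0,"twist": 0},{"tx": 0.001,"ty": -0.0002,"tz": 0,"twist": 0},{"tx": 0,"ty": 0,"tz": 0,"twist": 0}])

```text
clock: 22.15
tool_pos: [0.4657, -0.1088, 0.0236]
tcp_rot: [[0.196, 0.981, -0.0], [0.981, -0.196, 0.0], [0.0, -0.0, -1.0]]
contact_force: [-0.0, 0.3, 0.4]
grip_width: 0.0931
finger_force: 0.0
```

Call:
send_rows(moves=[{"tx": 0.001,"ty": -0.0002,"tz": 0,"twist": 0},{"tx": 0,"ty": 0,"tz": 0,"twist": 0},{"tx": 0,"ty": 0,"tz": 0,"twist": 0}])

```text
clock: 22.4
tool_pos: [0.4666, -0.109, 0.0236]
tcp_rot: [[0.196, 0.981, -0.0], [0.981, -0.196, 0.0], [0.0, -0.0, -1.0]]
contact_force: [0.9, 0.1, -0.5]
grip_width: 0.0929
finger_force: 0.1
```

Call:
send_rows(moves=[{"tx": 0.001,"ty": -0.0002,"tz": 0,"twist": 0},{"tx": 0,"ty": 0,"tz": 0,"twist": 0},{"tx": 0,"ty": 0,"tz": 0,"twist": 0}])

```text
clock: 22.65
tool_pos: [0.4667, -0.1089, 0.0235]
tcp_rot: [[0.196, 0.981, -0.002], [0.981, -0.196, 0.001], [0.0, -0.002, -1.0]]
contact_force: [-5.9, -0.4, 3.3]
grip_width: 0.0929
finger_force: 2.3
```

Call:
send_rows(moves=[{"tx": 0.0006,"ty": -0.0001,"tz": 0,"twist": 0},{"tx": 0,"ty": 0,"tz": 0,"twist": 0},{"tx": 0,"ty": 0,"tz": 0,"twist": 0}])

```text
clock: 22.9
tool_pos: [0.4667, -0.1089, 0.0234]
tcp_rot: [[0.195, 0.981, -0.003], [0.981, -0.195, 0.001], [0.0, -0.003, -1.0]]
contact_force: [-5.8, -0.6, 3.2]
grip_width: 0.0929
finger_force: 3.0
```

Call:
send_rows(moves=[{"tx": 0.0006,"ty": -0.0001,"tz": 0,"twist": 0},{"tx": 0,"ty": 0,"tz": 0,"twist": 0},{"tx": 0,"ty": 0,"tz": 0,"twist": 0}])

```text
clock: 23.15
tool_pos: [0.4667, -0.1089, 0.0233]
tcp_rot: [[0.195, 0.981, -0.004], [0.981, -0.195, 0.001], [0.0, -0.004, -1.0]]
contact_force: [-8.5, 0.2, 5.5]
grip_width: 0.0929
finger_force: 3.7
```

Snug on the two +x pins. I retreat and go to the handle, this time with the tips 19 mm below the grip axis.

Call:
send_rows(moves=[{"tx": -0.0167,"ty": 0.0034,"tz": 0,"twist": 0},{"tx": 0,"ty": 0,"tz": 0,"twist": 0},{"tx": 0,"ty": 0,"tz": 0.03,"twist": 0},{"tx": 0,"ty": 0,"tz": 0.04,"twist": 0},{"tx": 0,"ty": 0,"tz": 0.03,"twist": 0}])

```text
clock: 23.57
tool_pos: [0.4535, -0.1064, 0.1259]
tcp_rot: [[0.196, 0.981, 0.002], [0.981, -0.196, -0.001], [-0.0, 0.002, -1.0]]
contact_force: [0.5, -0.1, 0.7]
grip_width: 0.0932
finger_force: 0.0
```

Call:
send_rows(moves=[{"tx": 0.0068,"ty": 0.0387,"tz": 0,"twist": 0},{"tx": 0.0068,"ty": 0.0387,"tz": 0,"twist": 0},{"tx": 0.0068,"ty": 0.0387,"tz": 0,"twist": 0},{"tx": 0.0068,"ty": 0.0387,"tz": 0,"twist": 0},{"tx": 0.0068,"ty": 0.0387,"tz": 0,"twist": 0}])

```text
clock: 23.98
tool_pos: [0.4876, 0.0893, 0.1243]
tcp_rot: [[0.197, 0.98, 0.003], [0.98, -0.197, 0.0], [0.001, 0.003, -1.0]]
contact_force: [0.4, -1.1, 0.8]
grip_width: 0.0931
finger_force: 0.0
```

Call:
send_rows(moves=[{"tx": 0,"ty": 0,"tz": 0,"twist": 0},{"tx": 0,"ty": 0,"tz": 0,"twist": 0},{"tx": 0,"ty": 0,"tz": 0,"twist": 0}])

```text
clock: 24.23
tool_pos: [0.4868, 0.0875, 0.1237]
tcp_rot: [[0.195, 0.981, 0.001], [0.981, -0.195, -0.0], [-0.0, 0.001, -1.0]]
contact_force: [-0.5, 0.0, -0.5]
grip_width: 0.0931
finger_force: 0.0
```

```bash
python3 - <<'E'
from h import *
s=get_obs();print(s["clock"],s["tool_pos"],s["contact_force"],jw(0,136,58.3))
for n in("top","scene"): cv2.imwrite(f"pics/{n}10.png",read_camera(n)[:,:,::-1])
p=camera_params("top");im=cv2.imread("pics/top10.png");hsv=cv2.cvtColor(im,cv2.COLOR_BGR2HSV).astype(int)
m=np.zeros((400,640),np.uint8);m[212:250,326:378]=((hsv[...,1]<30)&(hsv[...,2]>200))[212:250,326:378]
c=biggest(cv2.morphologyEx(m,cv2.MORPH_OPEN,np.ones((5,5))))
if c:print("plain in jig",rect(p,c[0],.049))
E
```

```text
24.2333 [0.48677442 0.08751683 0.12369755] [-0.51294081  0.0368028  -0.47839998] [0.48584868 0.08766359 0.0583    ]
plain in jig (array([ 447.7, -105.1]), 55.4, 109.4, -11.39)
```

The plain block measures in place at yaw -11.4°. Next I pinch the handle.

Call:
send_rows(moves=[{"tx": -0.0005,"ty": 0,"tz": -0.03,"twist": 0},{"tx": 0,"ty": 0,"tz": -0.03,"twist": 0},{"tx": 0,"ty": 0,"tz": -0.02,"twist": 0},{"tx": 0,"ty": 0,"tz": -0.005,"twist": 0},{"tx": 0,"ty": 0,"tz": 0,"twist": 0}], jaw=-1, newtons=30)

```text
clock: 24.75
tool_pos: [0.4847, 0.0862, 0.0374]
tcp_rot: [[0.198, 0.98, -0.003], [0.98, -0.198, 0.0], [-0.001, -0.003, -1.0]]
contact_force: [-0.8, 0.0, 0.6]
grip_width: 0.064
finger_force: 0.0
```

Call:
send_rows(moves=[{"tx": 0,"ty": 0,"tz": 0,"twist": 0},{"tx": 0,"ty": 0,"tz": 0,"twist": 0},{"tx": 0,"ty": 0,"tz": 0,"twist": 0},{"tx": 0,"ty": 0,"tz": 0,"twist": 0},{"tx": 0,"ty": 0,"tz": 0,"twist": 0}])

```text
clock: 25.17
tool_pos: [0.4863, 0.0875, 0.0395]
tcp_rot: [[0.196, 0.981, 0.002], [0.981, -0.196, -0.0], [0.0, 0.002, -1.0]]
contact_force: [0.4, -0.5, 1.1]
grip_width: 0.0307
finger_force: 0.0
```

Call:
send_rows(moves=[{"tx": 0,"ty": 0,"tz": 0,"twist": 0},{"tx": 0,"ty": 0,"tz": 0,"twist": 0},{"tx": 0,"ty": 0,"tz": 0,"twist": 0},{"tx": 0,"ty": 0,"tz": 0,"twist": 0}])

```text
clock: 25.5
tool_pos: [0.4869, 0.0874, 0.039]
tcp_rot: [[0.196, 0.981, 0.002], [0.981, -0.196, -0.0], [0.0, 0.002, -1.0]]
contact_force: [3.8, -1.3, 0.2]
grip_width: 0.0173
finger_force: 30.0
```

Call:
send_rows(moves=[{"tx": -0.0006,"ty": -0.0029,"tz": 0.0096,"twist": 0},{"tx": -0.0008,"ty": -0.0038,"tz": 0.0092,"twist": 0},{"tx": -0.0009,"ty": -0.0047,"tz": 0.0088,"twist": 0},{"tx": -0.0011,"ty": -0.0055,"tz": 0.0083,"twist": 0},{"tx": -0.0013,"ty": -0.0063,"tz": 0.0077,"twist": 0}])

```text
clock: 25.92
tool_pos: [0.4821, 0.0639, 0.0829]
tcp_rot: [[0.196, 0.981, 0.002], [0.981, -0.196, -0.0], [0.0, 0.002, -1.0]]
contact_force: [5.9, -1.9, -5.1]
grip_width: 0.0176
finger_force: 30.0
```

Call:
send_rows(moves=[{"tx": -0.0014,"ty": -0.007,"tz": 0.007,"twist": 0},{"tx": -0.0015,"ty": -0.0077,"tz": 0.0062,"twist": 0},{"tx": -0.0016,"ty": -0.0082,"tz": 0.0054,"twist": 0},{"tx": 0,"ty": 0,"tz": 0,"twist": 0}])

```text
clock: 26.25
tool_pos: [0.4775, 0.0403, 0.1019]
tcp_rot: [[0.197, 0.98, 0.003], [0.98, -0.197, -0.0], [0.0, 0.003, -1.0]]
contact_force: [3.9, -0.1, -0.5]
grip_width: 0.0173
finger_force: 30.0
```

Call:
send_rows(moves=[{"tx": -0.0017,"ty": -0.0087,"tz": 0.0046,"twist": 0},{"tx": -0.0018,"ty": -0.0091,"tz": 0.0037,"twist": 0},{"tx": -0.0019,"ty": -0.0094,"tz": 0.0027,"twist": 0},{"tx": 0,"ty": 0,"tz": 0,"twist": 0}])

```text
clock: 26.58
tool_pos: [0.4722, 0.0138, 0.1125]
tcp_rot: [[0.197, 0.98, 0.002], [0.98, -0.197, 0.0], [0.001, 0.002, -1.0]]
contact_force: [4.4, 1.4, 1.2]
grip_width: 0.0172
finger_force: 30.0
```

Call:
send_rows(moves=[{"tx": -0.0019,"ty": -0.0097,"tz": 0.0017,"twist": 0},{"tx": -0.002,"ty": -0.0098,"tz": 0.0008,"twist": 0},{"tx": 0,"ty": 0,"tz": 0,"twist": 0}])

```text
clock: 26.83
tool_pos: [0.4684, -0.0054, 0.1151]
tcp_rot: [[0.197, 0.98, 0.003], [0.98, -0.197, 0.0], [0.001, 0.003, -1.0]]
contact_force: [5.2, 0.7, 3.9]
grip_width: 0.0161
finger_force: 30.0
```

Call:
send_rows(moves=[{"tx": -0.002,"ty": -0.0098,"tz": -0.0002,"twist": 0},{"tx": -0.0019,"ty": -0.0097,"tz": -0.0012,"twist": 0},{"tx": 0,"ty": 0,"tz": 0,"twist": 0},{"tx": 0,"ty": 0,"tz": 0,"twist": 0}])

```text
clock: 27.17
tool_pos: [0.4617, -0.0243, 0.1121]
tcp_rot: [[0.197, 0.98, -0.004], [0.98, -0.197, 0.001], [0.0, -0.004, -1.0]]
contact_force: [-0.3, -0.0, 0.9]
grip_width: 0.0006
finger_force: 0.0
```

```bash
cat >> h.py <<'E'
def handle_scan(n,im,rs=(60,80,100,120)):
    p=camera_params(n);g=cv2.cvtColor(im,cv2.COLOR_BGR2GRAY)
    for h in np.arange(0,1.55,.1):
        a=1.396+h;q=np.round(proj(p,[jw(0,39-r*np.cos(a),34+r*np.sin(a)) for r in rs])).astype(int)
        print(n,round(h,1),[int(g[v,u]) if 0<=v<400 and 0<=u<640 else -1 for u,v in q])
E
python3 - <<'E'
from h import *
a=read_camera("scene")[:,:,::-1];b=read_camera("top")[:,:,::-1]
cv2.imwrite("pics/s11.png",a);cv2.imwrite("pics/t11.png",b)
handle_scan("scene",a);handle_scan("top",b);print(get_obs()["contact_force"])
E
```

```text
scene 0.0 [68, 86, 88, 72]
scene 0.1 [28, 83, 80, 60]
scene 0.2 [26, 70, 59, 56]
scene 0.3 [35, 53, 44, 23]
scene 0.4 [117, 83, 54, 94]
scene 0.5 [118, 65, 52, 121]
scene 0.6 [92, 51, 77, 84]
scene 0.7 [57, 48, 60, 36]
scene 0.8 [50, 47, 51, 27]
scene 0.9 [53, 48, 47, 51]
scene 1.0 [47, 48, 47, 50]
scene 1.1 [36, 48, 47, 47]
scene 1.2 [32, 57, 47, 48]
scene 1.3 [31, 65, 49, 51]
scene 1.4 [49, 50, 47, 54]
scene 1.5 [71, 38, 40, 59]
top 0.0 [72, 37, 43, 43]
top 0.1 [88, 42, 45, 42]
top 0.2 [76, 40, 40, 43]
top 0.3 [77, 76, 48, 45]
top 0.4 [29, 88, 114, 123]
top 0.5 [240, 131, 153, 154]
top 0.6 [234, 151, 151, 149]
top 0.7 [251, 153, 150, 149]
top 0.8 [151, 155, 153, 43]
top 0.9 [151, 154, 127, 37]
top 1.0 [147, 155, 39, 89]
top 1.1 [147, 155, 41, 129]
top 1.2 [148, 151, 34, 109]
top 1.3 [148, 123, 44, 91]
top 1.4 [141, 66, 91, 132]
top 1.5 [141, 29, 127, 131]
[-0.03632196 -0.4073996   0.23435366]
```

The handle slipped from the pinch near dead centre: the grip width had already shrunk to 16 mm, so friction was short. I'll lift clear and check where the handle and block are.

Call:
send_rows(moves=[{"tx": 0,"ty": 0,"tz": 0.02,"twist": 0},{"tx": 0,"ty": 0,"tz": 0.03,"twist": 0},{"tx": 0,"ty": 0,"tz": 0.04,"twist": 0},{"tx": -0.008,"ty": -0.038,"tz": 0,"twist": 0},{"tx": -0.008,"ty": -0.038,"tz": 0,"twist": 0}])

```text
clock: 27.68
tool_pos: [0.4487, -0.1, 0.2053]
tcp_rot: [[0.19, 0.982, 0.004], [0.982, -0.19, -0.002], [-0.001, 0.004, -1.0]]
contact_force: [0.9, -0.7, -0.4]
grip_width: 0.0003
finger_force: 0.0
```

Call:
send_rows(moves=[{"tx": -0.008,"ty": -0.038,"tz": 0,"twist": 0},{"tx": -0.008,"ty": -0.038,"tz": 0,"twist": 0},{"tx": -0.008,"ty": -0.038,"tz": 0,"twist": 0},{"tx": 0,"ty": 0,"tz": 0,"twist": 0}])

```text
clock: 28.02
tool_pos: [0.4221, -0.2204, 0.2026]
tcp_rot: [[0.201, 0.98, -0.001], [0.98, -0.201, -0.003], [-0.003, -0.001, -1.0]]
contact_force: [0.4, 0.1, 0.5]
grip_width: 0.0006
finger_force: 0.0
```

```bash
python3 - <<'E'
from h import *
a=read_camera("scene")[:,:,::-1];b=read_camera("top")[:,:,::-1];w=read_camera("wrist")[:,:,::-1]
cv2.imwrite("pics/s12.png",a);cv2.imwrite("pics/t12.png",b);cv2.imwrite("pics/w12.png",w)
handle_scan("scene",a);handle_scan("wrist",w);s=get_obs();print(s["clock"],s["tool_pos"],s["contact_force"])
E
```

```text
scene 0.0 [82, 191, 131, 128]
scene 0.1 [19, 38, 29, 66]
scene 0.2 [14, 15, 14, 27]
scene 0.3 [34, 67, 48, 77]
scene 0.4 [169, 116, 113, 132]
scene 0.5 [215, 158, 129, 131]
scene 0.6 [228, 174, 131, 122]
scene 0.7 [229, 128, 124, 126]
scene 0.8 [229, 105, 116, 126]
scene 0.9 [227, 107, 110, 114]
scene 1.0 [224, 121, 112, 107]
scene 1.1 [220, 123, 121, 121]
scene 1.2 [218, 121, 121, 121]
scene 1.3 [217, 117, 115, 114]
scene 1.4 [216, 122, 119, 122]
scene 1.5 [214, 126, 124, 121]
wrist 0.0 [-1, -1, -1, -1]
wrist 0.1 [-1, -1, -1, -1]
wrist 0.2 [-1, -1, -1, -1]
wrist 0.3 [-1, -1, -1, -1]
wrist 0.4 [-1, -1, -1, -1]
wrist 0.5 [-1, -1, -1, -1]
wrist 0.6 [-1, -1, -1, -1]
wrist 0.7 [-1, -1, -1, -1]
wrist 0.8 [-1, -1, -1, -1]
wrist 0.9 [-1, -1, -1, -1]
wrist 1.0 [-1, -1, -1, -1]
wrist 1.1 [-1, -1, -1, -1]
wrist 1.2 [-1, -1, -1, -1]
wrist 1.3 [-1, -1, -1, -1]
wrist 1.4 [-1, -1, -1, -1]
wrist 1.5 [-1, -1, -1, -1]
28.1667 [ 0.42290862 -0.21422149  0.20237873] [-0.01384251  0.13924061  0.08818527]
```

```bash
python3 - <<'E'
from h import *
from scipy.ndimage import map_coordinates as mc
p=camera_params("scene")
def fit(f):
    g=cv2.cvtColor(cv2.imread(f),cv2.COLOR_BGR2GRAY).astype(float);o=[]
    for h in np.arange(-.15,.6,.025):
        a=1.396+h;q=proj(p,[jw(0,39-r*np.cos(a),34+r*np.sin(a)) for r in np.arange(70,122,3)])
        o.append((round(h,3),round(float(mc(g,[q[:,1],q[:,0]],order=1).mean()))))
    return o
for f in("scene0","s12"):print(f,fit(f"pics/{f}.png"))
p2=camera_params("top");im=cv2.imread("pics/t12.png");hsv=cv2.cvtColor(im,cv2.COLOR_BGR2HSV).astype(int)
E
```

```text
scene0 [(np.float64(-0.15), 93), (np.float64(-0.125), 57), (np.float64(-0.1), 28), (np.float64(-0.075), 15), (np.float64(-0.05), 14), (np.float64(-0.025), 16), (np.float64(-0.0), 22), (np.float64(0.025), 38), (np.float64(0.05), 69), (np.float64(0.075), 105), (np.float64(0.1), 136), (np.float64(0.125), 155), (np.float64(0.15), 163), (np.float64(0.175), 167), (np.float64(0.2), 168), (np.float64(0.225), 169), (np.float64(0.25), 169), (np.float64(0.275), 169), (np.float64(0.3), 169), (np.float64(0.325), 169), (np.float64(0.35), 167), (np.float64(0.375), 165), (np.float64(0.4), 161), (np.float64(0.425), 157), (np.float64(0.45), 153), (np.float64(0.475), 149), (np.float64(0.5), 146), (np.float64(0.525), 144), (np.float64(0.55), 143), (np.float64(0.575), 142)]
s12 [(np.float64(-0.15), 181), (np.float64(-0.125), 179), (np.float64(-0.1), 177), (np.float64(-0.075), 173), (np.float64(-0.05), 166), (np.float64(-0.025), 155), (np.float64(-0.0), 138), (np.float64(0.025), 116), (np.float64(0.05), 89), (np.float64(0.075), 62), (np.float64(0.1), 39), (np.float64(0.125), 23), (np.float64(0.15), 17), (np.float64(0.175), 16), (np.float64(0.2), 16), (np.float64(0.225), 17), (np.float64(0.25), 23), (np.float64(0.275), 33), (np.float64(0.3), 53), (np.float64(0.325), 77), (np.float64(0.35), 102), (np.float64(0.375), 122), (np.float64(0.4), 135), (np.float64(0.425), 143), (np.float64(0.45), 146), (np.float64(0.475), 146), (np.float64(0.5), 145), (np.float64(0.525), 145), (np.float64(0.55), 144), (np.float64(0.575), 143)]
```

Calibrated against the start picture, the lever stands at h≈0.24, just short of dead centre. I'll fly over it and push it over from the +y side with closed fingers.

Call:
send_rows(moves=[{"tx": 0.0074,"ty": 0.0353,"tz": 0.002,"twist": 0},{"tx": 0.0074,"ty": 0.0353,"tz": 0,"twist": 0},{"tx": 0.0074,"ty": 0.0353,"tz": 0,"twist": 0},{"tx": 0.0074,"ty": 0.0353,"tz": 0,"twist": 0},{"tx": 0.0074,"ty": 0.0353,"tz": 0,"twist": 0}])

```text
clock: 28.58
tool_pos: [0.4598, -0.0346, 0.2049]
tcp_rot: [[0.194, 0.981, -0.001], [0.981, -0.194, 0.001], [0.001, -0.001, -1.0]]
contact_force: [0.5, -0.4, -0.0]
grip_width: 0.0006
finger_force: 0.0
```

Call:
send_rows(moves=[{"tx": 0.0074,"ty": 0.0353,"tz": 0,"twist": 0},{"tx": 0.0076,"ty": 0.0353,"tz": 0,"twist": 0},{"tx": 0,"ty": 0,"tz": 0,"twist": 0},{"tx": 0,"ty": 0,"tz": -0.03,"twist": 0},{"tx": 0,"ty": 0,"tz": -0.03,"twist": 0}])

```text
clock: 29.0
tool_pos: [0.4762, 0.0346, 0.1458]
tcp_rot: [[0.191, 0.982, 0.004], [0.982, -0.191, -0.001], [0.0, 0.004, -1.0]]
contact_force: [-0.5, 0.1, -0.2]
grip_width: 0.0005
finger_force: 0.0
```

Call:
send_rows(moves=[{"tx": 0,"ty": 0,"tz": -0.03,"twist": 0},{"tx": 0,"ty": 0,"tz": 0,"twist": 0},{"tx": 0,"ty": 0,"tz": 0,"twist": 0}])

```text
clock: 29.25
tool_pos: [0.4735, 0.0335, 0.1141]
tcp_rot: [[0.194, 0.981, -0.004], [0.981, -0.194, 0.001], [-0.0, -0.004, -1.0]]
contact_force: [0.1, 0.2, 0.4]
grip_width: 0.0006
finger_force: 0.0
```

Call:
send_rows(moves=[{"tx": -0.0012,"ty": -0.0059,"tz": 0,"twist": 0},{"tx": -0.0012,"ty": -0.0059,"tz": 0,"twist": 0},{"tx": -0.0012,"ty": -0.0059,"tz": 0,"twist": 0},{"tx": 0,"ty": 0,"tz": 0,"twist": 0}])

```text
clock: 29.58
tool_pos: [0.4725, 0.0131, 0.1163]
tcp_rot: [[0.197, 0.98, 0.003], [0.98, -0.197, -0.001], [-0.0, 0.003, -1.0]]
contact_force: [-0.1, 0.5, -0.6]
grip_width: 0.0004
finger_force: 0.0
```

Call:
send_rows(moves=[{"tx": -0.0012,"ty": -0.0059,"tz": 0,"twist": 0},{"tx": -0.0012,"ty": -0.0059,"tz": 0,"twist": 0},{"tx": 0,"ty": 0,"tz": 0,"twist": 0}])

```text
clock: 29.83
tool_pos: [0.4693, 0.0016, 0.1152]
tcp_rot: [[0.197, 0.98, 0.0], [0.98, -0.197, -0.001], [-0.0, 0.001, -1.0]]
contact_force: [0.9, 0.1, 0.3]
grip_width: 0.0003
finger_force: 0.0
```

Call:
send_rows(moves=[{"tx": -0.0008,"ty": -0.0039,"tz": 0,"twist": 0},{"tx": -0.0008,"ty": -0.0039,"tz": 0,"twist": 0},{"tx": 0,"ty": 0,"tz": 0,"twist": 0}])

```text
clock: 30.08
tool_pos: [0.4676, -0.0057, 0.1149]
tcp_rot: [[0.196, 0.981, -0.0], [0.981, -0.196, -0.0], [-0.0, -0.0, -1.0]]
contact_force: [-0.5, -1.0, 0.8]
grip_width: 0.0006
finger_force: 0.0
```

Call:
send_rows(moves=[{"tx": -0.0004,"ty": -0.002,"tz": 0,"twist": 0},{"tx": 0,"ty": 0,"tz": 0,"twist": 0},{"tx": 0,"ty": 0,"tz": 0,"twist": 0}])

```text
clock: 30.33
tool_pos: [0.4673, -0.0064, 0.1148]
tcp_rot: [[0.196, 0.981, -0.0], [0.981, -0.196, 0.001], [0.001, -0.0, -1.0]]
contact_force: [1.1, 4.9, 0.0]
grip_width: 0.0004
finger_force: 1.8
```

Call:
send_rows(moves=[{"tx": -0.0003,"ty": -0.0015,"tz": 0,"twist": 0},{"tx": 0,"ty": 0,"tz": 0,"twist": 0},{"tx": 0,"ty": 0,"tz": 0,"twist": 0}])

```text
clock: 30.58
tool_pos: [0.4673, -0.0068, 0.1149]
tcp_rot: [[0.196, 0.981, 0.001], [0.981, -0.196, 0.003], [0.003, 0.0, -1.0]]
contact_force: [2.0, 8.8, -0.5]
grip_width: 0.0003
finger_force: 4.2
```

```bash
python3 - <<'E'
from h import *
a=read_camera("scene")[:,:,::-1];cv2.imwrite("pics/s13.png",a);handle_scan("scene",a,(60,70,90,110,125));s=get_obs();print(s["tool_pos"],s["contact_force"])
E
```

```text
scene 0.0 [15, 15, 14, 15, 29]
scene 0.1 [87, 130, 65, 60, 59]
scene 0.2 [204, 146, 86, 81, 57]
scene 0.3 [194, 103, 85, 58, 37]
scene 0.4 [202, 134, 88, 87, 32]
scene 0.5 [207, 154, 60, 89, 38]
scene 0.6 [217, 111, 96, 28, 110]
scene 0.7 [179, 130, 101, 57, 124]
scene 0.8 [161, 131, 46, 58, 108]
scene 0.9 [147, 94, 45, 48, 54]
scene 1.0 [136, 79, 46, 48, 45]
scene 1.1 [131, 85, 53, 48, 48]
scene 1.2 [128, 80, 53, 47, 46]
scene 1.3 [125, 95, 53, 47, 48]
scene 1.4 [127, 101, 41, 68, 48]
scene 1.5 [122, 95, 31, 62, 48]
[ 0.46728692 -0.00679946  0.11486072] [ 2.83313695  7.97691896 -0.84509348]
```

The lever is hard against its stop. I back off, lift clear and verify.

Call:
send_rows(moves=[{"tx": 0.003,"ty": 0.015,"tz": 0,"twist": 0},{"tx": 0.006,"ty": 0.03,"tz": 0,"twist": 0},{"tx": 0.006,"ty": 0.03,"tz": 0.02,"twist": 0},{"tx": 0.006,"ty": 0.03,"tz": 0.025,"twist": 0},{"tx": 0,"ty": 0.03,"tz": 0.025,"twist": 0}])

```text
clock: 31.05
tool_pos: [0.4884, 0.1272, 0.1854]
tcp_rot: [[0.196, 0.981, -0.001], [0.981, -0.196, -0.001], [-0.001, -0.001, -1.0]]
contact_force: [1.4, -0.2, -0.3]
grip_width: 0.0005
finger_force: 0.0
```

Call:
send_rows(moves=[{"tx": -0.02,"ty": 0.03,"tz": 0.02,"twist": 0},{"tx": -0.03,"ty": 0.02,"tz": 0.02,"twist": 0},{"tx": -0.03,"ty": 0,"tz": 0,"twist": 0},{"tx": -0.03,"ty": 0,"tz": 0,"twist": 0},{"tx": 0,"ty": 0,"tz": 0,"twist": 0}])

```text
clock: 31.47
tool_pos: [0.3729, 0.1767, 0.225]
tcp_rot: [[0.193, 0.981, -0.003], [0.981, -0.193, -0.001], [-0.002, -0.002, -1.0]]
contact_force: [-0.6, -0.1, -0.6]
grip_width: 0.0005
finger_force: 0.0
```

```bash
python3 - <<'E'
from h import *
from scipy.ndimage import map_coordinates as mc
a=read_camera("scene")[:,:,::-1];b=read_camera("top")[:,:,::-1]
cv2.imwrite("pics/s14.png",a);cv2.imwrite("pics/t14.png",b)
p=camera_params("scene");g=cv2.cvtColor(a,cv2.COLOR_BGR2GRAY).astype(float)
for h in np.arange(-.15,.3,.05):
    t=1.396+h;q=proj(p,[jw(0,39-r*np.cos(t),34+r*np.sin(t)) for r in np.arange(70,122,3)]);print(round(h,2),round(mc(g,[q[:,1],q[:,0]],order=1).mean()),end="; ")
p=camera_params("top")
hsv=cv2.cvtColor(b,cv2.COLOR_BGR2HSV).astype(int)
for n,(x0,x1,y0,y1),z in(("jig",(326,378,212,250),.049),("carved",(155,235,178,290),.062)):
    m=np.zeros((400,640),np.uint8);m[y0:y1,x0:x1]=((hsv[...,1]<35)&(hsv[...,2]>150))[y0:y1,x0:x1]
    c=biggest(cv2.morphologyEx(m,cv2.MORPH_OPEN,np.ones((5,5))))
    if c:print(n,rect(p,c[0],z))
cv2.imwrite("pics/final.png",np.hstack([cv2.resize(b[170:290,150:400],(500,240),interpolation=cv2.INTER_CUBIC),cv2.resize(a[170:280,230:345],(251,240),interpolation=cv2.INTER_CUBIC)]))
s=get_obs();print(s["clock"],s["tool_pos"])
E
```

```text
-0.15 93; -0.1 28; -0.05 14; 0.0 22; 0.05 69; 0.1 136; 0.15 163; 0.2 168; 0.25 170; jig (array([ 447. , -104.9]), 57.0, 110.0, -11.47)
31.5667 [0.37767393 0.17637992 0.22541518]
```

View pics/final.png

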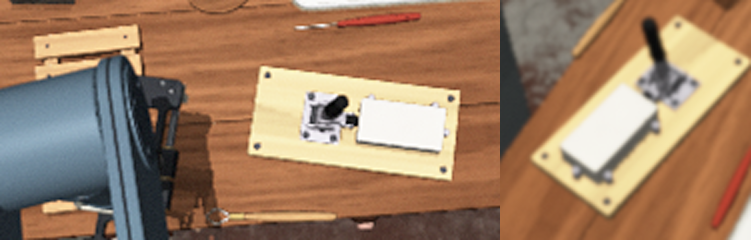

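The lever profile is identical to the locked start picture. The plain block sits against the pins at yaw -11.5°, the same as the carved block did. One numeric check of the carved block on the rack remains.

```bash
python3 - <<'E'
from h import *
p=camera_params("scene")
for f in("s12","s14"):
    hsv=cv2.cvtColor(cv2.imread(f"pics/{f}.png"),cv2.COLOR_BGR2HSV).astype(int)
    m=np.zeros((400,640),np.uint8);m[90:175,300:425]=((hsv[...,1]<35)&(hsv[...,2]>185))[90:175,300:425]
    for c in biggest(m,2):print(f,cv2.contourArea(c),rect(p,c,.062))
E
```

```text
s12 444.0 (array([428.6, 293.8]), 56.1, 109.1, 3.25)
s14 356.5 (array([428.6, 293.8]), 56.1, 109.1, 3.25)
```

```bash
python3 -c "
from station import *
print(job_done())"
```

```text
the job is handed in; nothing more can be done
None
```

The job is handed in at about 32 s: the carved block lies flat, carving up, on the free half of the rack; the plain block is seated in the jig against the pins, with the clamp over centre and locked (the handle slipped from the grip twice, so I finished by pushing it).

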